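Sort the stripped engine parts

TASK

Take the two piles of stripped engine parts apart and sort them: the dark belt pulley in the middle of the blue wash plate, the brass bush in the middle of the grey granite plate, the ball bearing in the middle of the red scrap mat, and both hexagon nuts flat on the floor of the yellow tray, packed together with a flat of one touching a flat of the other. Everything must end lying flat and let go; let nothing topple on the way and leave the piston where it stands.

Things in the scene. Friction and masses are not known exactly. Their poses are not given: they have to be found in the camera images.
- pulley: loose dark steel belt pulley, 70 mm diameter, 22 mm high, with a groove round its rim (rim lands 6 mm high at top and bottom, 62 mm diameter between them), 0.32 kg; bottom of the pile of three, standing on the bench. Origin: centre of its underside, z up.
- bush: loose brass bush (thick ring), 58 mm outside, 32 mm bore, 24 mm high, 0.33 kg; at the start it lies flat on the pulley. Origin: centre of its underside, z up.
- steel_nut: loose hexagon nut, 41 mm across flats, 47 mm across corners, 22 mm high, 0.16 kg, dark threaded bore seen from above (on the black nut it has a thin steel-coloured rim). Origin: centre of its underside; z up; its x axis is square to one of its six flats (the others every 60 deg). Bright silvery; at the start it lies on the brass bush, top of the pile of three.
- bearing: loose ball bearing, 62 mm diameter, 18 mm high, bright races with a green seal ring between them, 0.22 kg; bottom of the pile of two, standing on the bench. Origin: centre of its underside, z up.
- black_nut: loose hexagon nut, 41 mm across flats, 47 mm across corners, 22 mm high, 0.16 kg, dark threaded bore seen from above (on the black nut it has a thin steel-coloured rim). Origin: centre of its underside; z up; its x axis is square to one of its six flats (the others every 60 deg). Black; at the start it lies on the bearing.
- wash_plate: fixed blue square wash plate with black slots, 120 x 120 mm, top 8 mm above the bench. The place for the pulley. Origin: centre of its underside, x and y along its edges, z up.
- granite: fixed dark grey square granite measuring plate with a white ring, 120 x 120 mm, top 25 mm above the bench. The place for the brass bush. Origin: centre of its underside, x and y along its edges, z up.
- scrap_mat: fixed red round scrap mat with a white ring, 120 mm diameter, top 6 mm above the bench. The place for the bearing. Origin: centre of its underside, z up.
- nut_tray: fixed yellow open tray for the two nuts, outside 128 mm (its x) by 104 mm (its y); walls 4 mm thick and 11 mm high above the bench, inner floor 120 x 96 mm; 4 mm above the bench. Origin: centre of its underside, z up.
- piston: bystander: loose grey metal piston standing upright among the parts, 72 mm diameter, 55 mm high, 0.4 kg, three dark ring grooves. To be left where it stands. Origin: centre of its underside, z up.
There are look-alikes about, which are no part of the job. What is shaped like the pulley but orange is not meant. Of the things shaped like the wash_plate, the blue one is meant.

How it is judged:
At the end, for the whole second after the job is handed in: Pulley, bush and bearing lie flat on blue, grey and red plate, each within 15 mm of its centre; both nuts flat on the tray floor, centres at most 43.5 mm apart (gap under 2.5 mm), flats parallel within 0.12 rad; all at rest and released; piston moved less than 15 mm (horizontal distance between pulley and wash_plate below 0.015 m and z of pulley in the frame of wash_plate between 0.004 and 0.012 m and horizontal distance between bush and granite below 0.015 m and z of bush in the frame of granite between 0.021 and 0.029 m and horizontal distance between bearing and scrap_mat below 0.015 m and z of bearing in the frame of scrap_mat between 0.002 and 0.01 m and x of steel_nut in the frame of nut_tray between -0.05 and 0.05 m and y of steel_nut in the frame of nut_tray between -0.038 and 0.038 m and z of each of steel_nut, black_nut in the frame of nut_tray below 0.008 m and x of black_nut in the frame of nut_tray between -0.05 and 0.05 m and y of black_nut in the frame of nut_tray between -0.038 and 0.038 m and horizontal distance between steel_nut and black_nut below 0.0435 m and (angle between the x axis of steel_nut and the x axis of black_nut, either way round below 0.12 rad or angle between the x axis of steel_nut and the x axis of black_nut, either way round between 0.9272 and 1.1672 rad) and angle between each of pulley, bush, steel_nut, bearing, black_nut's own z axis and vertical below 0.1 rad and linear speed of each of pulley, bush, steel_nut, bearing, black_nut below 0.02 m/s and distance of piston from where it was at the start of the episode below 0.015 m); the robot touches nothing.
It fails at once if a part is toppled (tilted more than 0.6 rad) (angle between any of pulley, bush, steel_nut, bearing, black_nut's own z axis and vertical above 0.6 rad).
It fails at once if the piston is pushed more than 15 mm or knocked over (distance of piston from where it was at the start of the episode above 0.015 m or angle between piston's own z axis and vertical above 0.5 rad).
It also fails if it takes over 144 s, if anything falls off the work surface, if the arm or the gripper's body presses on something with over 40 N, if the wrist force passes 120 N, or if a joint passes its speed limit or range.

ROBOT

A 7-joint arm with a two-finger parallel gripper is mounted at the origin on the work surface. World frame = base frame: x ahead of the robot, y to its left, z up, the work surface at z = 0. Lengths are in m, angles in rad, forces in N, time in s.
With the tool pointing down it reaches from about 0.425 to 0.925 m from the base axis. Payload 6.8 kg.
Tool frame: the origin (TCP) lies midway between the tips of the shut fingers; the grasp point (between the pads) lies 19 mm behind it; z points along the fingers, y is the line along which they close (so a half turn about z gives the same grasp; the last joint's range is limited). The gripper opens to 85 mm and grips with 20 to 120 N. Pads are 22 mm wide; open, the fingers measure 114 mm over their backs; the gripper's body (76 mm by 85 mm) begins 54 mm behind the grasp point. The pads swing forward as they close: fully open they stand 13 mm farther back than shut.
Start: joints at [1.061, 0.477, 0.022, 1.555, -0.011, 1.109, -0.083], TCP at [0.264, -0.621, 0.203] pointing down, gripper open.
Joint ranges: [-2.96, 2.96], [-0.34, 2.1], [-1.41, 1.46], [0.24, 2.44], [-1.37, 4.51], [0.17, 1.92], [-2.96, 2.96]. Speed limits (rad/s): [2.39, 2.39, 3.14, 3.14, 3.14, 3.14, 3.14].

INTERFACE

Orientations are given as a rotation vector (axis times angle).
In Python, from bench import status, vision, r gives the robot as it stands. The module is installed in compiled form; this text tells all that it offers.
- The arm moves only by the shell command python3 -m handwheel 'ROWS' [OPENING] [FORCE]. ROWS is JSON, a list of rows, each an object with "dp": the shift along the tool's x, y, z in m, a list of three; "delta_rot": the turn, a rotation vector about the tool's x, y, z in rad, a list of three. In form: [{"dp": [x, y, z], "delta_rot": [rx, ry, rz]}, ...]. A call has 1 to 12 rows; each row is the pose to reach, as a shift and turn from the pose commanded when the call began, along the tool's axes at that moment; what a row does not reach only later rows make up. A row lasts 1/8 s, in which the tool goes at most 62.5 mm and 10.7 degrees, less where a joint would pass 70% of its speed; a pose out of reach is approached as far as the arm can. A call with a gripper value outside its range is refused whole. OPENING is the opening, from 0 (shut) to 1 (fully open), set as the call begins (- or left out, the last holds). The fingers move at their own pace and stop on an object; FORCE is the grip in N (left out, the last holds). Time passes only in rows, so rows that repeat a pose let the fingers close. It gives the time, the measured TCP pose, the force, the opening and the grip force at its end, in the units of the state.
- status.get_obs(): the state, without advancing time (a new reading comes with each control period).
- vision.grab_frame(name): name is "scene" or "top" or "wrist"; returns a dict with "img" (400x640x3 uint8, blue, green, red), "fovy" (degrees; the focal length in pixels is half the picture's height over the tangent of half this angle, whatever the lens; pixels are square), "cx", "cy" (the principal point, pixels), "world_from_camera" (4x4, takes a point from camera to world coordinates). Camera axes: x right, y up, looking along -z (the intrinsics and any distortion apply to the point x, -y, -z); pixel columns grow to the right and rows downward; lengths in m; the calibration is good to about 2 mm. A picture is of the moment at which its call begins. There is no depth.
- r.hand_in(): hands the job in; it is judged then, once.
The state is a dict: "clock": time; "joints": joint angles; "qvel": joint speeds; "tau": joint torques, N m; "tcp_pos": TCP position; "orientation": TCP orientation; "contact_force": force on the tool from outside, world axes, zero at the start; "moment": the same for the moment, N m; "grip_width": finger opening in m; "gripper_force": force on a finger pad.
Only numpy, scipy, OpenCV 4.12 (cv2) and the standard library are available. Lean on these libraries where they do the work, as an engineer would, in place of code of your own. Each camera call takes 0.05 s, during which the arm holds its last target. There are 200 camera calls.

## Working session

There is one attempt and no reset: what is moved stays moved. The work goes in short steps, Python scripts to look and compute and a shell command to move; the robot and the scene stay as the last step left them, time stands still between calls to the robot, and variables do not carry over. Pictures are saved under pics/ and viewed, at most 14 in all, crops included, and the job is handed in when it is done.

```bash
mkdir -p pics; cat > h.py <<'E'
import numpy as np,cv2
from bench import status,vision,r
def grab(n,f):
    d=vision.grab_frame(n); cv2.imwrite('pics/'+f+'.png',d['img']); np.savez('pics/'+f+'.npz',**{k:v for k,v in d.items()}); return d
def load(f): return dict(np.load('pics/'+f+'.npz',allow_pickle=True))
def px2w(d,u,v,z):
    f=200/np.tan(np.radians(float(d['fovy']))/2); T=d['world_from_camera']
    ray=T[:3,:3]@np.array([(u-d['cx'])/f,-(v-d['cy'])/f,-1]); o=T[:3,3]
    return (o+ray*(z-o[2])/ray[2])
E
python3 - <<'E'
from h import *
o=status.get_obs(); print(o)
for n in ('top','scene'):
    d=grab(n,n+'0'); print(d.keys(),d['fovy'],d['cx'],d['cy'],d['world_from_camera'].round(3).tolist(),[ (k,v) for k,v in d.items() if k not in('img','fovy','cx','cy','world_from_camera')])
E
```

```text
{'clock': 0.0, 'joints': array([ 1.06090737,  0.47784099,  0.0223603 ,  1.55646828, -0.01150191,
        1.10930907, -0.08307954]), 'qvel': array([-9.25537425e-05,  1.14744182e-04,  3.69470845e-04, -4.25081531e-04,
        8.61122812e-04, -1.20536609e-03, -5.16433307e-04]), 'tau': array([-7.36893326e-04, -5.96445608e+01,  1.60724223e+00, -2.81193835e+01,
        1.23265429e-02,  9.34201526e-03,  2.18103219e-05]), 'tcp_pos': array([ 0.26368039, -0.62064952,  0.20159166]), 'orientation': array([-3.07661674e+00, -6.26563121e-01,  8.24055555e-04]), 'contact_force': array([ 0.70972944,  0.32592519, -0.07876301]), 'moment': array([ 0.01645694, -0.03234008,  0.03301097]), 'gripper_force': 0.0, 'grip_width': 0.08520909642512246}
dict_keys(['img', 'fovy', 'cx', 'cy', 'world_from_camera']) 50.267028158088635 308.7297515577768 200.5032764912755 [[0.013, 0.987, -0.158, 0.373], [-0.999, 0.018, 0.03, 0.016], [0.033, 0.158, 0.987, 1.029], [0.0, 0.0, 0.0, 1.0]] []
dict_keys(['img', 'fovy', 'cx', 'cy', 'world_from_camera']) 54.16495948370643 321.48906080452485 201.01802991315975 [[0.779, -0.513, 0.36, 0.891], [0.627, 0.646, -0.436, -0.409], [-0.009, 0.565, 0.825, 0.802], [0.0, 0.0, 0.0, 1.0]] []
```

View pics/top0.png

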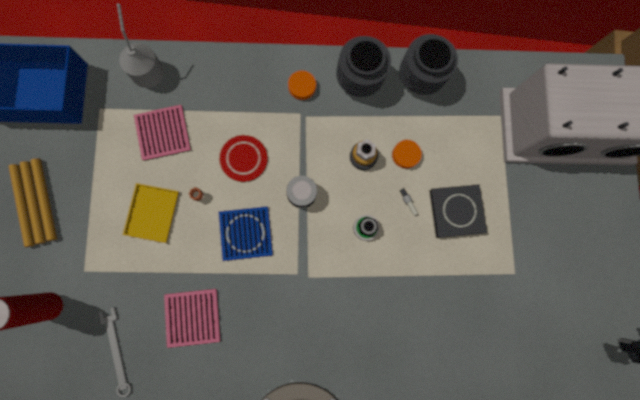

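View pics/scene0.png

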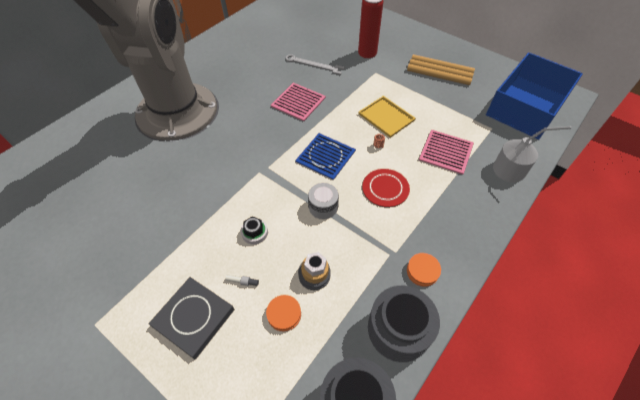

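The top view shows the three-pile at (366,153), the two-pile at (367,228) and the piston at (301,191). The places are blue wash plate (246,233), red mat (243,158), granite (459,211) and yellow tray (153,213). There are orange decoy discs at (407,154) and (303,86), and pink decoy plates at (162,132) and (192,318). The low objects are a brush at (409,201) and a small copper part at (196,194). I'll enlarge the crops next.

```bash
python3 - <<'E'
from h import *
d=load('top0')
for n,u,v,z in [('pile3',366,153,.06),('pile2',367,228,.04),('piston',301,191,.055),('tray',153,213,.004),('wash',246,233,.008),('mat',243,158,.006),('granite',459,211,.025),('brush',409,201,.01),('copper',196,194,.02),('orange',407,154,.02)]: print(n,px2w(d,u,v,z).round(3))
im=d['img']
a=cv2.resize(im[125:255,340:440],None,fx=5,fy=5,interpolation=cv2.INTER_CUBIC)[:600]
cv2.imwrite('pics/c1.png',cv2.resize(im[130:250,335:495],None,fx=5,fy=5,interpolation=cv2.INTER_CUBIC))
cv2.imwrite('pics/c2.png',cv2.resize(im[130:265,120:300],None,fx=4.4,fy=4.4,interpolation=cv2.INTER_CUBIC))
E
```

```text
pile3 [ 0.644 -0.147  0.06 ]
pile2 [ 0.469 -0.151  0.04 ]
piston [0.551 0.004 0.055]
tray [0.5   0.357 0.004]
wash [0.455 0.133 0.008]
mat [0.639 0.148 0.006]
granite [ 0.514 -0.377  0.025]
brush [ 0.539 -0.26   0.01 ]
copper [0.545 0.254 0.02 ]
orange [ 0.654 -0.255  0.02 ]
```

View pics/c1.png

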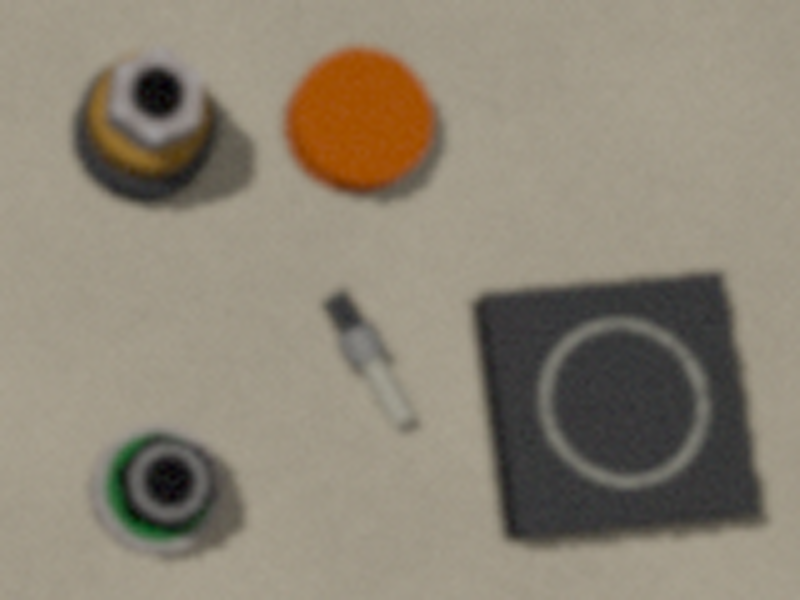

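View pics/c2.png

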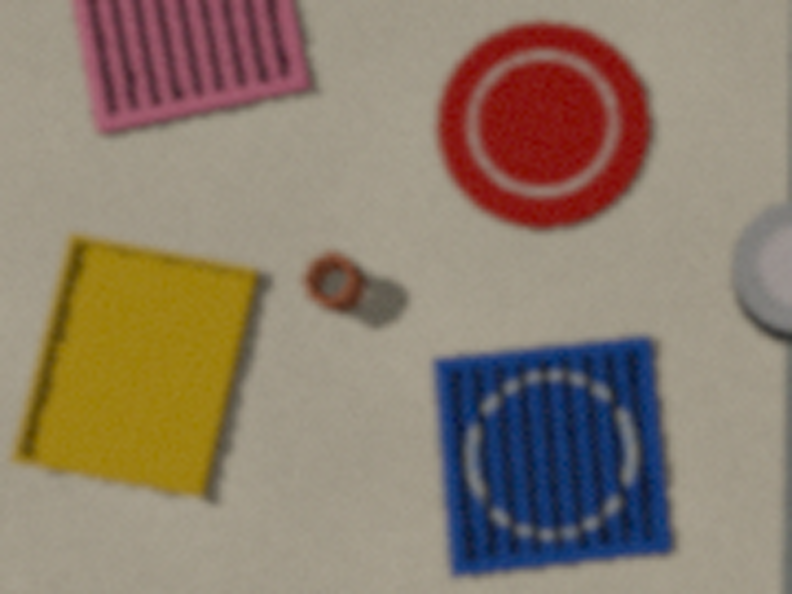

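The enlarged crop confirms the three-pile (dark pulley, brass bush, silvery nut) with the nut bore at top-view pixel (366.4,148). The black nut's bore is at (368.6,226.4) on the green-sealed bearing. The orange disc at (407,154) is the decoy. Among the plates, the blue one (ring centre 245.5,233.4) is meant; the pink ones aren't. The other centres are mat (243.4,157.7), granite (460,210.4) and tray (151.9,213.1). I'll write a move calculator next, then look with the wrist camera.

```bash
cat >> h.py <<'E'
from scipy.spatial.transform import Rotation as R
def down(psi): # tool z down, tool y at world angle psi
    y=np.array([np.cos(psi),np.sin(psi),0]); z=np.array([0,0,-1.]); return np.c_[np.cross(y,z),y,z]
def yawnow():
    M=R.from_rotvec(status.get_obs()['orientation']).as_matrix(); return np.arctan2(M[1,1],M[0,1])
def go(p,psi=None):
    o=status.get_obs(); M=R.from_rotvec(o['orientation']).as_matrix()
    if psi is None: psi=yawnow()
    else:
        c=yawnow(); psi=c+(psi-c+np.pi/2)%np.pi-np.pi/2
    dp=M.T@(np.array(p)-o['tcp_pos']); rv=R.from_matrix(M.T@down(psi)).as_rotvec()
    print('dp',dp.round(4).tolist(),'rot',rv.round(4).tolist(),'rows',round(max(np.linalg.norm(dp)/.0625,np.degrees(np.linalg.norm(rv))/10.7),1),'j7',o['joints'][6].round(2))
E
python3 - <<'E'
from h import *
d=load('top0')
for n,u,v,z in [('snut',366.4,148,.068),('bnut',368.6,226.4,.04),('bush',365,152.4,.046),('pul',364,156,.022),('bear',366,229,.018),('tray',151.9,213.1,.011),('t1',137.05,183.9,.011),('t4',123.9,234.5,.011),('wash',245.5,233.4,.008),('mat',243.4,157.7,.006),('granite',460,210.4,.025)]: print(n,px2w(d,u,v,z).round(4))
print('yaw',yawnow())
w=grab('wrist','w0'); T=w['world_from_camera']; o=status.get_obs(); M=R.from_rotvec(o['orientation']).as_matrix()
print('cam in tool',(M.T@(T[:3,3]-o['tcp_pos'])).round(3),(M.T@T[:3,:3]).round(2),w['fovy'])
go([.62,-.147,.26],0.0);go([.62,-.147,.26],-1.2)
E
```

```text
snut [ 0.6535 -0.1469  0.068 ]
bnut [ 0.4723 -0.1552  0.04  ]
bush [ 0.649  -0.1472  0.046 ]
pul [ 0.6466 -0.1487  0.022 ]
bear [ 0.4682 -0.1527  0.018 ]
tray [0.4988 0.3576 0.011 ]
t1 [0.5688 0.3978 0.011 ]
t4 [0.447  0.4192 0.011 ]
wash [0.4541 0.1345 0.008 ]
mat [0.6403 0.1466 0.006 ]
granite [ 0.5159 -0.3791  0.025 ]
yaw -1.1689994614603634
cam in tool [ 0.075  0.001 -0.171] [[ 0.    0.96  0.29]
 [ 1.   -0.   -0.  ]
 [-0.    0.29 -0.96]] 61.10912222241673
dp [0.5131, -0.2969, -0.0578] rot [-0.0013, -0.0007, -1.169] rows 9.5 j7 -0.08
dp [0.5131, -0.2969, -0.0578] rot [-0.0014, 0.0001, 0.031] rows 9.5 j7 -0.08
```

```bash
python3 -m handwheel '[{"dp":[0.5131,-0.2969,-0.0578],"delta_rot":[0,0,0.031]},{"dp":[0.5131,-0.2969,-0.0578],"delta_rot":[0,0,0.031]},{"dp":[0.5131,-0.2969,-0.0578],"delta_rot":[0,0,0.031]},{"dp":[0.5131,-0.2969,-0.0578],"delta_rot":[0,0,0.031]},{"dp":[0.5131,-0.2969,-0.0578],"delta_rot":[0,0,0.031]},{"dp":[0.5131,-0.2969,-0.0578],"delta_rot":[0,0,0.031]},{"dp":[0.5131,-0.2969,-0.0578],"delta_rot":[0,0,0.031]},{"dp":[0.5131,-0.2969,-0.0578],"delta_rot":[0,0,0.031]},{"dp":[0.5131,-0.2969,-0.0578],"delta_rot":[0,0,0.031]},{"dp":[0.5131,-0.2969,-0.0578],"delta_rot":[0,0,0.031]},{"dp":[0.5131,-0.2969,-0.0578],"delta_rot":[0,0,0.031]},{"dp":[0.5131,-0.2969,-0.0578],"delta_rot":[0,0,0.031]}]'
python3 - <<'E'
from h import *
d=grab('wrist','w1'); print(status.get_obs()['tcp_pos'],yawnow())
E
```

```text
clock: 1.65
tcp_pos: [0.6194, -0.1485, 0.2599]
orientation: [3.088, 0.577, -0.002]
contact_force: [0.4, -0.1, -0.0]
grip_width: 0.0854
gripper_force: 0.0
[ 0.61919572 -0.14910538  0.26003133] -1.2021600660076721
```

View pics/w1.png

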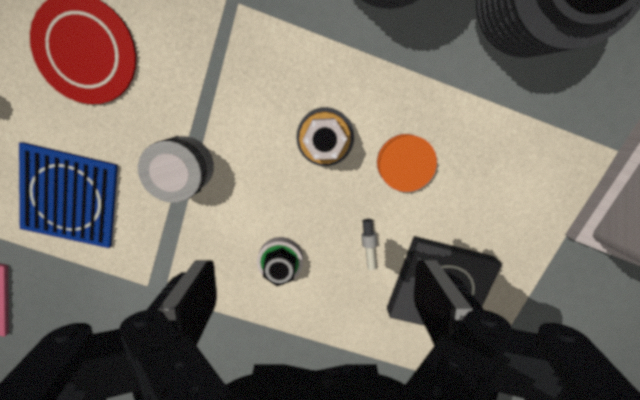

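The wrist view shows the steel nut's bore at (325,139) and the black nut's at (279,270). The pile is well centred. Next I'll enlarge both nuts to read their hexagon angles.

```bash
python3 - <<'E'
from h import *
im=load('w1')['img']
a=cv2.resize(im[105:175,290:362],(397*1,386),interpolation=cv2.INTER_CUBIC);b=cv2.resize(im[230:300,244:316],(397,386),interpolation=cv2.INTER_CUBIC)
b=np.clip(b.astype(float)*1.8,0,255).astype('uint8')
cv2.imwrite('pics/c3.png',np.hstack([a,b]))
E
```

```text
(no output)
```

View pics/c3.png

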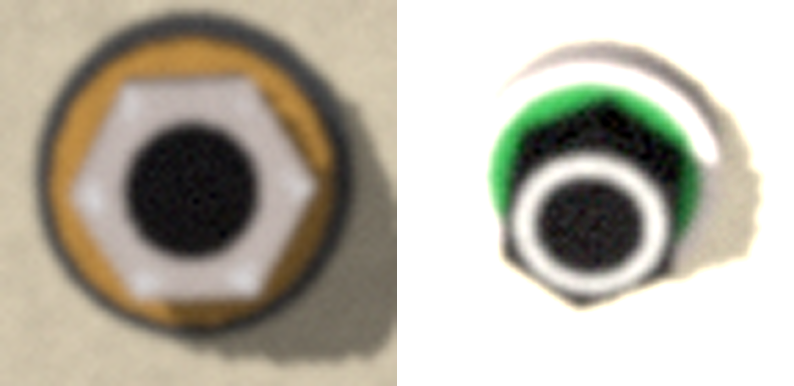

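```bash
python3 - <<'E'
from h import *
d=load('w1'); s=397/72
c=[(120,80),(253,78),(316,188),(258,298),(137,298),(72,190)]
W=np.array([px2w(d,290+u/s,105+v/s,.068)[:2] for u,v in c]); m=W.mean(0)
print('steel',m,px2w(d,290+193/s,105+190/s,.068)[:2],np.hypot(*(W-m).T))
a=np.arctan2(*(W-m).T[::-1]); print(np.degrees(a)%60, 'corner', np.angle(np.exp(6j*a).mean())/6)
m=px2w(d,244+(590-397)/s,230+222/s,.04)[:2]
W=np.array([px2w(d,244+(u-397)/s,230+v/s,z)[:2] for u,v,z in [(503,255,.04),(582,305,.04),(672,268,.04)]])
a=np.arctan2(*(W-m).T[::-1]); print('black',m,np.hypot(*(W-m).T),np.degrees(a)%60,np.angle(np.exp(6j*a).mean())/6)
for n,u,v,z in [('bush',190,177,.046),('pul',195,172,.022)]: print(n,px2w(d,290+u/s,105+v/s,z))
print('bear',px2w(d,244+(605-397)/s,230+160/s,.018))
for n,u,v,z in [('mat',82,50,.006),('wash',66,197,.008),('piston',168,173,.055)]:print(n,px2w(d,u,v,z))
E
```

```text
steel [ 0.65423465 -0.14818632] [ 0.65423735 -0.14824289] [0.02484806 0.02375823 0.02369363 0.024616   0.0235172  0.02320794]
[55.28101359 53.04633665 52.07311479 52.92682942 54.09812663 51.23989541] corner -0.12025647736772553
black [ 0.4753171  -0.15666582] [0.02239437 0.0220497  0.02242095] [13.85042248 14.50280432 18.64617869] 0.2732267976883583
bush [ 0.654284   -0.14825385  0.046     ]
pul [ 0.65344042 -0.15046059  0.022     ]
bear [ 0.48044274 -0.15638033  0.018     ]
mat [0.64176888 0.14633137 0.006     ]
wash [0.45790467 0.13380759 0.008     ]
piston [0.5539088  0.00239682 0.055     ]
```

```bash
python3 - <<'E'
from h import *
p=np.radians(-36.9)
go([.6542,-.1482,.13],p);go([.6542,-.1482,.048],p)
E
```

```text
dp [0.0332, 0.0117, 0.13] rot [0.0, 0.0014, -0.5581] rows 3.0 j7 -1.13
dp [0.0333, 0.0117, 0.212] rot [0.0, 0.0014, -0.5581] rows 3.4 j7 -1.13
```

```bash
python3 -m handwheel '[{"dp":[0.0332,0.0117,0.06],"delta_rot":[0,0.0014,-0.558]},{"dp":[0.0332,0.0117,0.10],"delta_rot":[0,0.0014,-0.558]},{"dp":[0.0332,0.0117,0.13],"delta_rot":[0,0.0014,-0.558]},{"dp":[0.0332,0.0117,0.15],"delta_rot":[0,0.0014,-0.558]},{"dp":[0.0332,0.0117,0.18],"delta_rot":[0,0.0014,-0.558]},{"dp":[0.0332,0.0117,0.20],"delta_rot":[0,0.0014,-0.558]},{"dp":[0.0332,0.0117,0.212],"delta_rot":[0,0.0014,-0.558]},{"dp":[0.0332,0.0117,0.212],"delta_rot":[0,0.0014,-0.558]},{"dp":[0.0332,0.0117,0.212],"delta_rot":[0,0.0014,-0.558]}]' 1 && python3 -m handwheel '[{"dp":[0,0,0],"delta_rot":[0,0,0]},{"dp":[0,0,0],"delta_rot":[0,0,0]},{"dp":[0,0,0],"delta_rot":[0,0,0]},{"dp":[0,0,0],"delta_rot":[0,0,0]},{"dp":[0,0,0],"delta_rot":[0,0,0]},{"dp":[0,0,0],"delta_rot":[0,0,0]}]' 0 40; python3 -c "
from h import *
p=np.radians(50);print(yawnow())
u=np.array([np.cos(-.174),np.sin(-.174)]);t=np.array([.5005,.357])
a=t+.024*u; b=t-.024*u;print(a,b)
go([*a,.20],p)"
```

```text
clock: 2.82
tcp_pos: [0.6562, -0.1463, 0.0495]
orientation: [2.809, 1.406, 0.004]
contact_force: [0.7, 0.2, 1.0]
grip_width: 0.0851
gripper_force: 0.0
clock: 3.58
tcp_pos: [0.6553, -0.1462, 0.0484]
orientation: [-2.809, -1.407, -0.002]
contact_force: [0.3, -0.1, 0.1]
grip_width: 0.0002
gripper_force: 0.0
-0.6420325261560949
[0.5241376  0.35284504] [0.4768624  0.36115496]
dp [0.3214, -0.4038, -0.1513] rot [0.0012, -0.0008, -1.5147] rows 8.6 j7 -0.69
```

```bash
python3 - <<'E'
from h import *
a=grab('wrist','w2')['img']; b=grab('scene','s2')['img'][220:310,260:370]
cv2.imwrite('pics/c4.png',np.vstack([cv2.resize(a,(520,325)),cv2.resize(b,(330,270),interpolation=cv2.INTER_CUBIC).repeat(1,0)[:, :] if 0 else np.pad(cv2.resize(b,(330,270),interpolation=cv2.INTER_CUBIC),((0,0),(0,190),(0,0)))]))
E
```

```text
(no output)
```

View pics/c4.png

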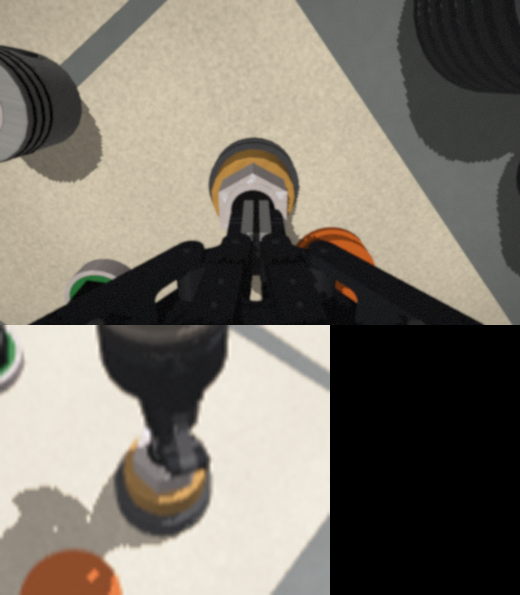

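```bash
cat >> h.py <<'E'
def w2px(d,p):
    f=200/np.tan(np.radians(float(d['fovy']))/2); T=d['world_from_camera']
    q=T[:3,:3].T@(np.array(p)-T[:3,3]); return np.array([d['cx']+f*q[0]/-q[2],d['cy']-f*q[1]/-q[2]]).round(1)
E
python3 - <<'E'
from h import *
o=status.get_obs(); print(o['tcp_pos'])
for f in ('w2','s2'):
    d=load(f); print(f,'tcp',w2px(d,o['tcp_pos']),'nut top exp',w2px(d,[.6542,-.1482,.068]),'bush top',w2px(d,[.6542,-.1482,.046]))
im=load('w2')['img'][160:310,230:400]; cv2.imwrite('pics/c5.png',cv2.resize(np.clip(im.astype(float)*1.5,0,255).astype('uint8'),None,fx=4,fy=4,interpolation=cv2.INTER_CUBIC))
E
```

```text
[ 0.6553061  -0.14621728  0.04838955]
w2 tcp [311.8 239.6] nut top exp [312.1 259.7] bush top [312.4 241.6]
s2 tcp [315.8 265.2] nut top exp [314.6 261.5] bush top [314.8 266. ]
```

View pics/c5.png

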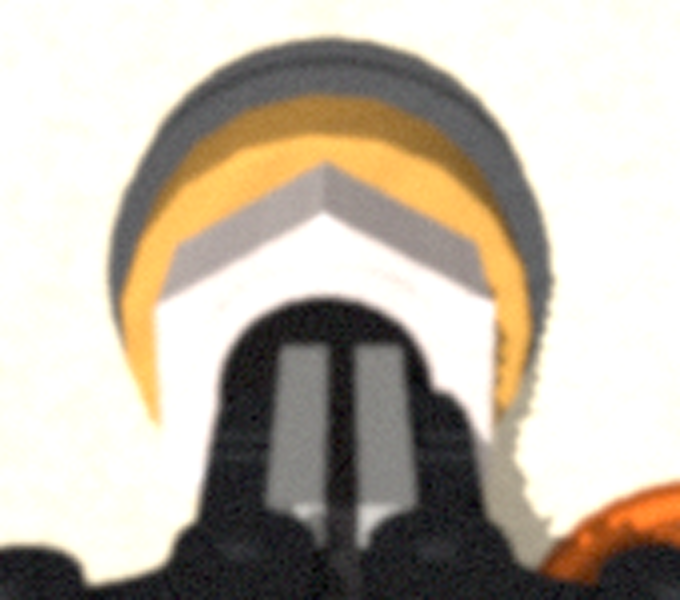

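The nut hasn't moved. The pads went shut above it and dipped into the bore, so the open pads sit higher than I assumed. I'll lift, open and go lower.

```bash
python3 -m handwheel '[{"dp":[0,0,-0.03],"delta_rot":[0,0,0]},{"dp":[0,0,-0.06],"delta_rot":[0,0,0]},{"dp":[0,0,-0.06],"delta_rot":[0,0,0]},{"dp":[0,0,-0.06],"delta_rot":[0,0,0]}]' && python3 -m handwheel '[{"dp":[0,0,0],"delta_rot":[0,0,0]},{"dp":[0,0,0],"delta_rot":[0,0,0]},{"dp":[0,0,0],"delta_rot":[0,0,0]},{"dp":[0,0,0],"delta_rot":[0,0,0]},{"dp":[0,0,0],"delta_rot":[0,0,0]},{"dp":[0,0,0],"delta_rot":[0,0,0]}]' 1;  python3 -c "
from h import *
go([.6542,-.1482,.036],np.radians(-36.9))"
```

```text
clock: 4.18
tcp_pos: [0.6547, -0.1463, 0.1078]
orientation: [-2.808, -1.407, -0.001]
contact_force: [-0.4, -0.4, -0.2]
grip_width: 0.0001
gripper_force: 0.0
clock: 4.92
tcp_pos: [0.6553, -0.1463, 0.1085]
orientation: [-2.809, -1.407, -0.002]
contact_force: [-0.4, 1.0, 0.3]
grip_width: 0.0854
gripper_force: 0.0
dp [-0.0023, 0.0003, 0.0724] rot [0.0005, -0.0014, 0.002] rows 1.2 j7 -0.66
```

```bash
python3 -m handwheel '[{"dp":[-0.0023,0,0.03],"delta_rot":[0,0,0]},{"dp":[-0.0023,0,0.05],"delta_rot":[0,0,0]},{"dp":[-0.0023,0,0.065],"delta_rot":[0,0,0]},{"dp":[-0.0023,0,0.0725],"delta_rot":[0,0,0]},{"dp":[-0.0023,0,0.0725],"delta_rot":[0,0,0]}]' 1 && python3 -m handwheel '[{"dp":[0,0,0],"delta_rot":[0,0,0]},{"dp":[0,0,0],"delta_rot":[0,0,0]},{"dp":[0,0,0],"delta_rot":[0,0,0]},{"dp":[0,0,0],"delta_rot":[0,0,0]},{"dp":[0,0,0],"delta_rot":[0,0,0]}]' 0 40; python3 -c "
from h import *
p=np.radians(50);print(yawnow())
u=np.array([np.cos(-.174),np.sin(-.174)]);t=np.array([.5005,.357])
a=t+.024*u
go([*a,.20],p)"
```

```text
clock: 5.55
tcp_pos: [0.6539, -0.1479, 0.0356]
orientation: [-2.808, -1.407, -0.001]
contact_force: [-0.1, 0.0, 0.1]
grip_width: 0.0854
gripper_force: 0.0
clock: 6.18
tcp_pos: [0.6542, -0.148, 0.037]
orientation: [2.809, 1.407, 0.003]
contact_force: [-2.2, -0.0, 4.8]
grip_width: 0.0378
gripper_force: 39.5
-0.6420214762441964
dp [0.3235, -0.4039, -0.1629] rot [0.0021, -0.0005, -1.5147] rows 8.7 j7 -0.69
```

```bash
python3 - <<'E'
from h import *
a=grab('wrist','w3')['img'][160:310,210:420]; b=grab('scene','s3')['img'][210:300,265:365]
f=lambda x:np.clip(x.astype(float)*1.5,0,255).astype('uint8')
cv2.imwrite('pics/c6.png',np.hstack([f(cv2.resize(a,(420,300),interpolation=cv2.INTER_CUBIC)),f(cv2.resize(b,(333,300),interpolation=cv2.INTER_CUBIC))]))
E
```

```text
(no output)
```

View pics/c6.png

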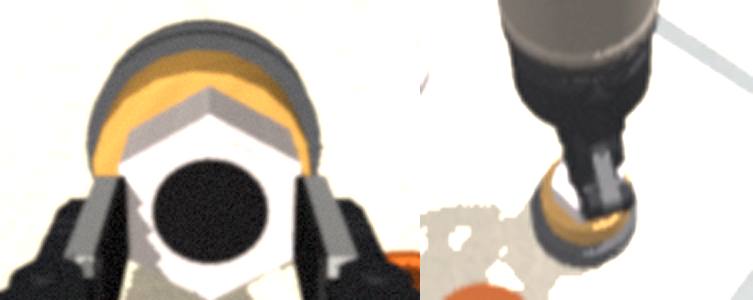

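```bash
python3 -m handwheel '[{"dp":[0,0,-0.01],"delta_rot":[0,0,0]},{"dp":[0,0,-0.03],"delta_rot":[0,0,0]},{"dp":[0,0,-0.08],"delta_rot":[0,0,0]},{"dp":[0,0,-0.13],"delta_rot":[0,0,0]},{"dp":[0,0,-0.163],"delta_rot":[0,0,0]},{"dp":[0,0,-0.163],"delta_rot":[0,0,0]}]' - 60 && python3 -m handwheel '[{"dp":[0.3235,-0.4039,0],"delta_rot":[0,0,-1.515]},{"dp":[0.3235,-0.4039,0],"delta_rot":[0,0,-1.515]},{"dp":[0.3235,-0.4039,0],"delta_rot":[0,0,-1.515]},{"dp":[0.3235,-0.4039,0],"delta_rot":[0,0,-1.515]},{"dp":[0.3235,-0.4039,0],"delta_rot":[0,0,-1.515]},{"dp":[0.3235,-0.4039,0],"delta_rot":[0,0,-1.515]},{"dp":[0.3235,-0.4039,0],"delta_rot":[0,0,-1.515]},{"dp":[0.3235,-0.4039,0],"delta_rot":[0,0,-1.515]},{"dp":[0.3235,-0.4039,0],"delta_rot":[0,0,-1.515]},{"dp":[0.3235,-0.4039,0],"delta_rot":[0,0,-1.515]},{"dp":[0.3235,-0.4039,0],"delta_rot":[0,0,-1.515]}]'; python3 - <<'E'
from h import *
grab('wrist','w4');d=grab('top','t4')
cv2.imwrite('pics/c7.png',load('w4')['img']); print(yawnow(),status.get_obs()['joints'][6])
E
```

```text
clock: 7.02
tcp_pos: [0.656, -0.1484, 0.2037]
orientation: [2.805, 1.405, 0.012]
contact_force: [0.3, 0.2, -2.1]
grip_width: 0.0358
gripper_force: 60.3
clock: 8.4
tcp_pos: [0.5251, 0.3501, 0.1984]
orientation: [1.079, 2.949, -0.002]
contact_force: [0.2, 0.9, -1.9]
grip_width: 0.0361
gripper_force: 60.2
0.8691075212533149 -0.11976748603816276
```

View pics/c7.png

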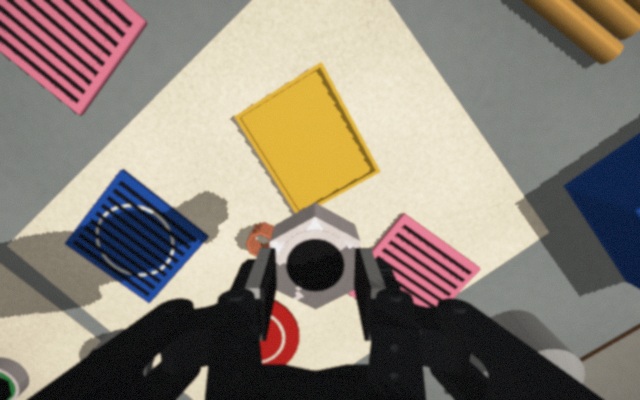

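The nut is held level between the pads. The tray's corners are at (321,64), (378,171) and (236,118), which lets me refine its pose.

```bash
python3 - <<'E'
from h import *
d=load('w4'); A,B,C=[px2w(d,u,v,.011)[:2] for u,v in[(321,64),(378,171),(236,118)]]
print(A,B,C,'ctr',(B+C)/2,np.linalg.norm(B-A),np.linalg.norm(C-A),'ang',np.arctan2(*(B-A)[::-1]),np.arctan2(*(A-C)[::-1]))
print('copper',px2w(d,262,237,.01))
for n,u,v,z in [('wash',137,240,.008)]: print(n,px2w(d,u,v,z))
E
```

```text
[0.44919637 0.42161809] [0.57096676 0.39979676] [0.43246445 0.3217341 ] ctr [0.5017156  0.36076543] 0.12371013707671741 0.1012757008314873 ang -0.1773185210332123 1.4048237594013293
copper [0.54707274 0.25180345 0.01      ]
wash [0.45709206 0.13805244 0.008     ]
```

```bash
python3 - <<'E'
from h import *
go([.5246,.3549,.05],.874);go([.5246,.3549,-.0035],.874)
E
```

```text
dp [0.0037, 0.0031, 0.1488] rot [0.0002, 0.0015, -0.0049] rows 2.4 j7 -0.12
dp [0.0038, 0.0031, 0.2023] rot [0.0002, 0.0015, -0.0049] rows 3.2 j7 -0.12
```

```bash
python3 -m handwheel '[{"dp":[0.0037,0.0031,0.06],"delta_rot":[0,0,-0.005]},{"dp":[0.0037,0.0031,0.11],"delta_rot":[0,0,-0.005]},{"dp":[0.0037,0.0031,0.15],"delta_rot":[0,0,-0.005]},{"dp":[0.0037,0.0031,0.175],"delta_rot":[0,0,-0.005]},{"dp":[0.0037,0.0031,0.19],"delta_rot":[0,0,-0.005]},{"dp":[0.0037,0.0031,0.198],"delta_rot":[0,0,-0.005]},{"dp":[0.0037,0.0031,0.202],"delta_rot":[0,0,-0.005]},{"dp":[0.0037,0.0031,0.202],"delta_rot":[0,0,-0.005]}]' && python3 -m handwheel '[{"dp":[0,0,0.0005],"delta_rot":[0,0,0]},{"dp":[0,0,0.0005],"delta_rot":[0,0,0]},{"dp":[0,0,0.0005],"delta_rot":[0,0,0]},{"dp":[0,0,0],"delta_rot":[0,0,0]}]' 0.72 40 && python3 -m handwheel '[{"dp":[0,0,-0.03],"delta_rot":[0,0,0]},{"dp":[0,0,-0.09],"delta_rot":[0,0,0]},{"dp":[0,0,-0.15],"delta_rot":[0,0,0]},{"dp":[0,0,-0.19],"delta_rot":[0,0,0]},{"dp":[0,0,-0.19],"delta_rot":[0,0,0]}]' ; python3 - <<'E'
from h import *
for y in (-.2,-1.2): go([.62,-.15,.2],y)
# black nut flats: corner .273 -> normals
print(np.degrees(.273)+30+60*np.arange(-3,3))
E
```

```text
clock: 9.5
tcp_pos: [0.5238, 0.3579, -0.0022]
orientation: [1.066, 2.954, 0.003]
contact_force: [0.6, 1.5, -1.0]
grip_width: 0.0363
gripper_force: 60.2
clock: 10.0
tcp_pos: [0.5234, 0.3577, -0.0027]
orientation: [1.066, 2.954, 0.002]
contact_force: [0.2, -0.8, 0.0]
grip_width: 0.0618
gripper_force: 0.0
clock: 10.62
tcp_pos: [0.5247, 0.3594, 0.1913]
orientation: [1.065, 2.95, 0.011]
contact_force: [-0.3, 0.2, 0.1]
grip_width: 0.0614
gripper_force: 0.0
dp [-0.3987, -0.3309, -0.0105] rot [0.0085, -0.0024, 1.0779] rows 8.3 j7 -0.13
dp [-0.3987, -0.3309, -0.0105] rot [0.0062, 0.0063, -1.0637] rows 8.3 j7 -0.13
[-134.35825219  -74.35825219  -14.35825219   45.64174781  105.64174781
  165.64174781]
```

```bash
python3 - <<'E'
from h import *
go([.475,-.1565,.2],np.radians(45.6))
E
```

```text
dp [-0.2913, -0.4286, -0.0115] rot [0.0082, 0.0018, 0.082] rows 8.3 j7 -0.13
```

```bash
python3 -m handwheel '[{"dp":[-0.2913,-0.4286,-0.0115],"delta_rot":[0.0082,0.0018,0.082]},{"dp":[-0.2913,-0.4286,-0.0115],"delta_rot":[0.0082,0.0018,0.082]},{"dp":[-0.2913,-0.4286,-0.0115],"delta_rot":[0.0082,0.0018,0.082]},{"dp":[-0.2913,-0.4286,-0.0115],"delta_rot":[0.0082,0.0018,0.082]},{"dp":[-0.2913,-0.4286,-0.0115],"delta_rot":[0.0082,0.0018,0.082]},{"dp":[-0.2913,-0.4286,-0.0115],"delta_rot":[0.0082,0.0018,0.082]},{"dp":[-0.2913,-0.4286,-0.0115],"delta_rot":[0.0082,0.0018,0.082]},{"dp":[-0.2913,-0.4286,-0.0115],"delta_rot":[0.0082,0.0018,0.082]},{"dp":[-0.2913,-0.4286,-0.0115],"delta_rot":[0.0082,0.0018,0.082]},{"dp":[-0.2913,-0.4286,-0.0115],"delta_rot":[0.0082,0.0018,0.082]},{"dp":[-0.2913,-0.4286,-0.0115],"delta_rot":[0.0082,0.0018,0.082]}]' 1; python3 - <<'E'
from h import *
d=grab('wrist','w5'); im=d['img']; u,v=w2px(d,[.4753,-.1567,.04]); print(u,v,status.get_obs()['tcp_pos'])
x0,y0=int(u)-60,int(v)-55
c=cv2.resize(im[y0:y0+110,x0:x0+120],None,fx=5,fy=5,interpolation=cv2.INTER_CUBIC); print(x0,y0)
t=load('t4')['img'][180:245,110:200]
cv2.imwrite('pics/c8.png',np.clip(c.astype(float)*1.8,0,255).astype('uint8'))
E
```

```text
clock: 12.0
tcp_pos: [0.4738, -0.1561, 0.1979]
orientation: [-1.181, -2.906, 0.008]
contact_force: [1.1, -0.1, 0.8]
grip_width: 0.0854
gripper_force: 0.0
316.6 176.3 [ 0.47388651 -0.1559699   0.19802236]
256 121
```

View pics/c8.png

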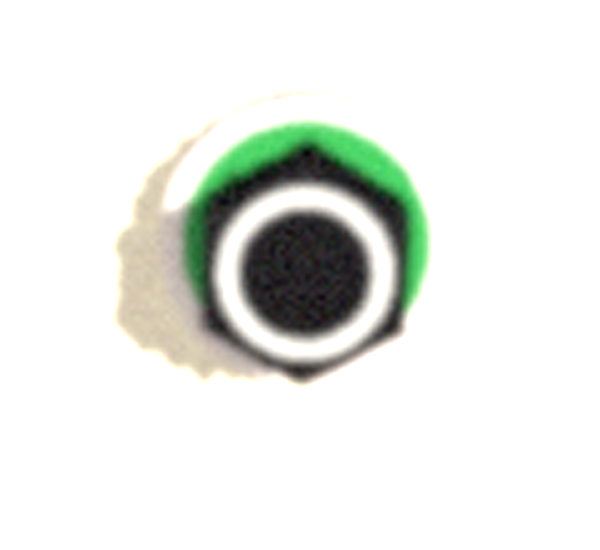

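The black nut's bore is at crop (307,272), i.e. (317.4,175.4), and its flats are already square to the closing line. The bearing seal centre is at about (317.8,169.2).

```bash
python3 - <<'E'
from h import *
d=load('w5'); p=px2w(d,317.4,175.4,.04); print(p,'bear',px2w(d,317.8,169.2,.018),yawnow())
go([p[0],p[1],.009],yawnow())
E
```

```text
[ 0.47515537 -0.15548255  0.04      ] bear [ 0.4741769  -0.15392766  0.018     ] 0.7994598947738688
dp [-0.0009, 0.0024, 0.189] rot [-0.0064, -0.0019, -0.0] rows 3.0 j7 0.82
```

```bash
python3 -m handwheel '[{"dp":[0,0.0015,0.06],"delta_rot":[-0.006,-0.002,0]},{"dp":[0,0.0015,0.11],"delta_rot":[-0.006,-0.002,0]},{"dp":[0,0.0015,0.15],"delta_rot":[-0.006,-0.002,0]},{"dp":[0,0.0015,0.175],"delta_rot":[-0.006,-0.002,0]},{"dp":[0,0.0015,0.189],"delta_rot":[-0.006,-0.002,0]},{"dp":[0,0.0015,0.189],"delta_rot":[-0.006,-0.002,0]},{"dp":[0,0.0015,0.189],"delta_rot":[-0.006,-0.002,0]}]' && python3 -m handwheel '[{"dp":[0,0,0],"delta_rot":[0,0,0]},{"dp":[0,0,0],"delta_rot":[0,0,0]},{"dp":[0,0,0],"delta_rot":[0,0,0]},{"dp":[0,0,0],"delta_rot":[0,0,0]},{"dp":[0,0,0],"delta_rot":[0,0,0]}]' 0 50 && python3 -m handwheel '[{"dp":[0,0,-0.01],"delta_rot":[0,0,0]},{"dp":[0,0,-0.03],"delta_rot":[0,0,0]},{"dp":[0,0,-0.08],"delta_rot":[0,0,0]},{"dp":[0,0,-0.13],"delta_rot":[0,0,0]},{"dp":[0,0,-0.18],"delta_rot":[0,0,0]},{"dp":[0,0,-0.18],"delta_rot":[0,0,0]}]'; python3 - <<'E'
from h import *
u=np.array([np.cos(-.173),np.sin(-.173)]); s=np.array([.5236,.3578]); b=s-.051*u; print(b)
go([*b,.19],.874)
E
```

```text
clock: 12.92
tcp_pos: [0.4745, -0.1578, 0.0102]
orientation: [1.185, 2.907, -0.001]
contact_force: [0.7, -0.6, -0.1]
grip_width: 0.0853
gripper_force: 0.0
clock: 13.55
tcp_pos: [0.4761, -0.1588, 0.0114]
orientation: [1.185, 2.904, -0.002]
contact_force: [-3.7, -2.0, 16.9]
grip_width: 0.0002
gripper_force: 8.1
clock: 14.3
tcp_pos: [0.476, -0.1582, 0.1932]
orientation: [1.184, 2.901, -0.002]
contact_force: [-0.3, -0.4, -0.7]
grip_width: 0.0001
gripper_force: 0.0
[0.47336129 0.36657906]
dp [0.3692, 0.373, 0.0011] rot [0.0017, 0.0079, -0.0783] rows 8.4 j7 0.82
```

```bash
python3 -m handwheel '[{"dp":[0,0,0],"delta_rot":[0,0,0]},{"dp":[0,0,0],"delta_rot":[0,0,0]},{"dp":[0,0,0],"delta_rot":[0,0,0]},{"dp":[0,0,0],"delta_rot":[0,0,0]},{"dp":[0,0,0],"delta_rot":[0,0,0]}]' 1 >/dev/null; python3 - <<'E'
from h import *
d=load('w3'); tcp=np.array([.6542,-.148,.037]); y=np.array([np.cos(-.642),np.sin(-.642),0])
for h in (0,.005,.01,.015,.02,.025,.03): print(h,w2px(d,tcp+y*.0205+[0,0,h]),w2px(d,tcp-y*.0205+[0,0,h]))
d=grab('wrist','w6'); im=d['img']; u,v=w2px(d,[.4753,-.1567,.04]); print(u,v,status.get_obs()['tcp_pos'],status.get_obs()['grip_width'])
x0,y0=int(u)-60,int(v)-55; print(x0,y0)
c=cv2.resize(im[y0:y0+110,x0:x0+120],None,fx=3,fy=3,interpolation=cv2.INTER_CUBIC)
e=cv2.resize(load('w3')['img'][160:310,210:420],(462,330),interpolation=cv2.INTER_CUBIC)
cv2.imwrite('pics/c9.png',np.clip(np.hstack([c[:330],e[:,:430]]).astype(float)*1.8,0,255).astype('uint8'))
E
```

```text
0 [349.4 239.6] [274.2 239.7]
0.005 [350.3 243.4] [273.2 243.4]
0.01 [351.3 247.3] [272.  247.4]
0.015 [352.3 251.5] [270.8 251.6]
0.02 [353.4 255.9] [269.6 256. ]
0.025 [354.6 260.6] [268.3 260.7]
0.03 [355.8 265.6] [266.8 265.6]
317.2 177.0 [ 0.47346323 -0.15774179  0.18901013] 0.08529476657312439
257 122
```

View pics/c9.png

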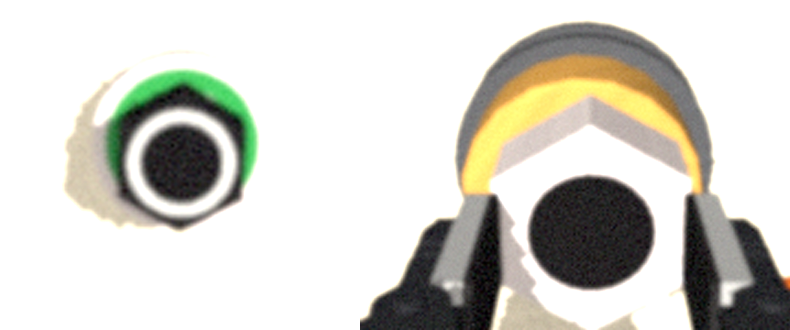

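The black nut still lies flat and square on the bearing. The pads' lower edge is about 27 mm above the TCP at this width, so I'll go 9 mm deeper.

```bash
python3 - <<'E'
from h import *
d=load('w6');p=px2w(d,317.3,176.3,.04);print(p)
go([p[0],p[1],-.001],yawnow())
E
```

```text
[ 0.4748332 -0.1561224  0.04     ]
dp [0.0002, 0.0023, 0.19] rot [-0.001, 0.0004, 0.0] rows 3.0 j7 0.82
```

```bash
python3 -m handwheel '[{"dp":[0,0.002,0.06],"delta_rot":[0,0,0]},{"dp":[0,0.002,0.11],"delta_rot":[0,0,0]},{"dp":[0,0.002,0.15],"delta_rot":[0,0,0]},{"dp":[0,0.002,0.175],"delta_rot":[0,0,0]},{"dp":[0,0.002,0.19],"delta_rot":[0,0,0]},{"dp":[0,0.002,0.19],"delta_rot":[0,0,0]},{"dp":[0,0.002,0.19],"delta_rot":[0,0,0]}]' && python3 -m handwheel '[{"dp":[0,0,0],"delta_rot":[0,0,0]},{"dp":[0,0,0],"delta_rot":[0,0,0]},{"dp":[0,0,0],"delta_rot":[0,0,0]},{"dp":[0,0,0],"delta_rot":[0,0,0]},{"dp":[0,0,0],"delta_rot":[0,0,0]}]' 0 50
```

```text
clock: 15.85
tcp_pos: [0.4758, -0.1568, 0.0001]
orientation: [1.186, 2.907, -0.001]
contact_force: [-0.2, 0.0, 0.8]
grip_width: 0.0855
gripper_force: 0.0
clock: 16.48
tcp_pos: [0.4752, -0.1569, 0.0001]
orientation: [1.187, 2.907, -0.003]
contact_force: [-2.4, 0.4, 8.2]
grip_width: 0.0395
gripper_force: 50.1
```

```bash
python3 -m handwheel '[{"dp":[0,0,-0.01],"delta_rot":[0,0,0]},{"dp":[0,0,-0.03],"delta_rot":[0,0,0]},{"dp":[0,0,-0.08],"delta_rot":[0,0,0]},{"dp":[0,0,-0.13],"delta_rot":[0,0,0]},{"dp":[0,0,-0.19],"delta_rot":[0,0,0]},{"dp":[0,0,-0.19],"delta_rot":[0,0,0]}]'; python3 - <<'E'
from h import *
d=load('t4')
w=grab('wrist','w7'); cv2.imwrite('pics/x.png',w['img'])
u=np.array([np.cos(-.173),np.sin(-.173)]); s=np.array([.5236,.3578]); b=s-.050*u; print(b)
go([*b,.19],.874)
E
```

```text
clock: 17.23
tcp_pos: [0.4781, -0.1568, 0.1941]
orientation: [1.183, 2.9, -0.001]
contact_force: [0.3, 0.1, -1.6]
grip_width: 0.0396
gripper_force: 51.3
[0.47434636 0.36640692]
dp [0.3673, 0.3725, -0.0003] rot [0.0003, 0.0052, -0.0783] rows 8.4 j7 0.81
```

```bash
python3 - <<'E'
from h import *
go([.54,.32,.19],.874)
E
```

```text
dp [0.288, 0.3853, 0.0001] rot [0.0003, 0.0052, -0.0783] rows 7.7 j7 0.81
```

```bash
python3 -m handwheel '[{"dp":[0.288,0.385,0],"delta_rot":[0,0.005,-0.078]},{"dp":[0.288,0.385,0],"delta_rot":[0,0.005,-0.078]},{"dp":[0.288,0.385,0],"delta_rot":[0,0.005,-0.078]},{"dp":[0.288,0.385,0],"delta_rot":[0,0.005,-0.078]},{"dp":[0.288,0.385,0],"delta_rot":[0,0.005,-0.078]},{"dp":[0.288,0.385,0],"delta_rot":[0,0.005,-0.078]},{"dp":[0.288,0.385,0],"delta_rot":[0,0.005,-0.078]},{"dp":[0.288,0.385,0],"delta_rot":[0,0.005,-0.078]},{"dp":[0.288,0.385,0],"delta_rot":[0,0.005,-0.078]},{"dp":[0.288,0.385,0],"delta_rot":[0,0.005,-0.078]}]'; python3 - <<'E'
from h import *
w=grab('wrist','w8'); cv2.imwrite('pics/c10.png',cv2.resize(w['img'][40:300,180:430],None,fx=2.3,fy=2.3,interpolation=cv2.INTER_CUBIC)); print(w2px(w,[.5236,.3578,.026]),yawnow())
E
```

```text
clock: 18.52
tcp_pos: [0.5377, 0.319, 0.1868]
orientation: [-1.07, -2.947, 0.003]
contact_force: [0.8, -0.0, -1.0]
grip_width: 0.0395
gripper_force: 51.2
[337.2 138.5] 0.8728590828609071
```

View pics/c10.png

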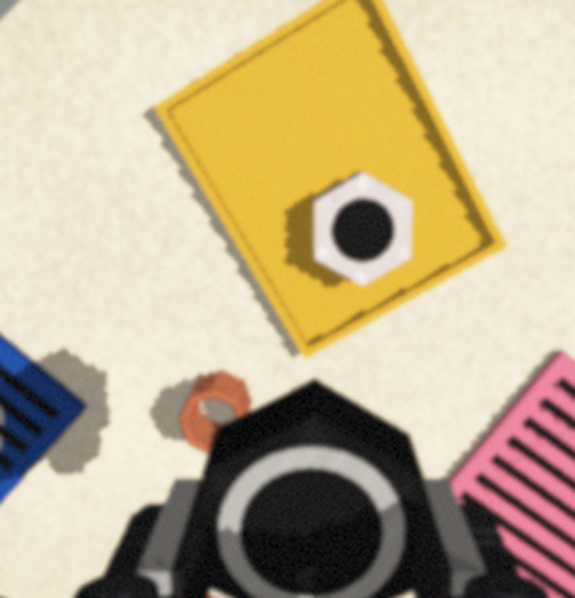

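The steel nut lies flat in the tray with its bore at (337.4,140) as expected, flats vertical in the picture. The black nut is held with its bore at (315.6,272.6). Next I'll compute its offset in the hand and the slide.

```bash
python3 - <<'E'
from h import *
d=load('w8'); o=status.get_obs(); t=o['tcp_pos']; s=px2w(d,337.4,140,.026)[:2]; h=px2w(d,315.6,272.6,t[2]+.040)[:2]
M=R.from_rotvec(o['orientation']).as_matrix(); off=h-t[:2]; print(t,'steel',s,'held off world',off,'tool',(M.T@[*off,0]).round(4))
ct=(d['world_from_camera'][:3,3])
u=np.array([np.cos(-.173),np.sin(-.173)])
for g in (.049,.041,.037):
    p=s-g*u-off; print(g,p); go([*p,.05 if g==.049 else -.012],.874)
E
```

```text
[0.53817107 0.31826722 0.18714447] steel [0.52483264 0.35700711] held off world [-0.00074774  0.00126215] tool [0.0014 0.0005 0.    ]
0.049 [0.47731181 0.36417974]
dp [0.0755, -0.0034, 0.1375] rot [-0.0037, -0.0043, -0.0011] rows 2.5 j7 -0.08
0.041 [0.4851924  0.36280263]
dp [0.0684, 0.0008, 0.1994] rot [-0.0037, -0.0043, -0.0011] rows 3.4 j7 -0.08
0.037 [0.48913269 0.36211408]
dp [0.0649, 0.0028, 0.1994] rot [-0.0037, -0.0043, -0.0011] rows 3.4 j7 -0.08
```

```bash
python3 -m handwheel '[{"dp":[0.0755,-0.0034,0.03],"delta_rot":[0,0,0]},{"dp":[0.0755,-0.0034,0.08],"delta_rot":[0,0,0]},{"dp":[0.0755,-0.0034,0.12],"delta_rot":[0,0,0]},{"dp":[0.0755,-0.0034,0.15],"delta_rot":[0,0,0]},{"dp":[0.0755,-0.0034,0.175],"delta_rot":[0,0,0]},{"dp":[0.0755,-0.0034,0.192],"delta_rot":[0,0,0]},{"dp":[0.0755,-0.0034,0.199],"delta_rot":[0,0,0]},{"dp":[0.0755,-0.0034,0.199],"delta_rot":[0,0,0]},{"dp":[0.0755,-0.0034,0.199],"delta_rot":[0,0,0]}]'; python3 - <<'E'
from h import *
d=load('w8'); s=np.array([.5248,.3570]); u=np.array([np.cos(-.173),np.sin(-.173)]); off=np.array([-.0007,.0013])
for g in (.041,.036): go([*(s-g*u-off),-.013],.874)
E
```

```text
clock: 19.7
tcp_pos: [0.4782, 0.3669, -0.0091]
orientation: [-1.072, -2.949, -0.003]
contact_force: [-0.3, 0.5, -1.8]
grip_width: 0.0393
gripper_force: 51.2
dp [-0.008, 0.0012, 0.0039] rot [0.0008, -0.004, -0.0002] rows 0.1 j7 -0.37
dp [-0.0123, 0.0037, 0.0039] rot [0.0008, -0.004, -0.0002] rows 0.2 j7 -0.37
```

```bash
python3 -m handwheel '[{"dp":[0,-0.001,0.002],"delta_rot":[0,0,0]},{"dp":[0,-0.001,0.0035],"delta_rot":[0,0,0]},{"dp":[0,-0.001,0.0035],"delta_rot":[0,0,0]}]';python3 - <<'E'
from h import *
d=load('w8'); s=np.array([.5248,.3570]); u=np.array([np.cos(-.173),np.sin(-.173)]); off=np.array([-.0007,.0013])
for g in (.041,.036): go([*(s-g*u-off),-.013],.874)
E
```

```text
clock: 20.08
tcp_pos: [0.477, 0.3657, -0.0136]
orientation: [-1.071, -2.949, -0.001]
contact_force: [0.1, -0.5, -1.3]
grip_width: 0.0398
gripper_force: 51.2
dp [-0.0081, 0.003, -0.0006] rot [-0.0009, -0.0043, -0.0] rows 0.1 j7 -0.37
dp [-0.0124, 0.0055, -0.0006] rot [-0.0009, -0.0043, -0.0] rows 0.2 j7 -0.37
```

```bash
python3 -m handwheel '[{"dp":[-0.003,0.001,0],"delta_rot":[0,0,0]},{"dp":[-0.006,0.0025,0],"delta_rot":[0,0,0]},{"dp":[-0.009,0.004,0],"delta_rot":[0,0,0]},{"dp":[-0.011,0.005,0],"delta_rot":[0,0,0]},{"dp":[-0.0125,0.0055,0],"delta_rot":[0,0,0]},{"dp":[-0.0125,0.0055,0],"delta_rot":[0,0,0]}]' && python3 -m handwheel '[{"dp":[0,0,0.0005],"delta_rot":[0,0,0]},{"dp":[0,0,0.0005],"delta_rot":[0,0,0]},{"dp":[0,0,0.0005],"delta_rot":[0,0,0]},{"dp":[0,0,0.0005],"delta_rot":[0,0,0]}]' 0.62 40 && python3 -m handwheel '[{"dp":[0,0,-0.03],"delta_rot":[0,0,0]},{"dp":[0,0,-0.08],"delta_rot":[0,0,0]},{"dp":[0,0,-0.14],"delta_rot":[0,0,0]},{"dp":[-0.09,0,-0.2],"delta_rot":[0,0,0]},{"dp":[-0.09,0,-0.2],"delta_rot":[0,0,0]},{"dp":[-0.09,0,-0.2],"delta_rot":[0,0,0]},{"dp":[-0.09,0,-0.2],"delta_rot":[0,0,0]}]'; python3 - <<'E'
from h import *
w=grab('wrist','w9')
u,v=w2px(w,[.5,.36,.026]); print(u,v)
# detect bores: dark blobs via circles
g=cv2.cvtColor(w['img'],cv2.COLOR_BGR2GRAY); x0,y0=int(u-90),max(int(v-90),0); c=cv2.GaussianBlur(g[y0:y0+180,x0:x0+180],(3,3),0)
h=cv2.HoughCircles(c,cv2.HOUGH_GRADIENT,1.5,15,param1=80,param2=15,minRadius=8,maxRadius=22)
for a in ([] if h is None else h[0][:8]):
    U,V=a[0]+x0,a[1]+y0; print(U,V,a[2],px2w(w,U,V,.026).round(4),g[int(V),int(U)])
E
```

```text
clock: 20.82
tcp_pos: [0.4903, 0.3619, -0.0136]
orientation: [-1.071, -2.949, -0.002]
contact_force: [-0.2, 1.1, -1.5]
grip_width: 0.0398
gripper_force: 51.5
clock: 21.32
tcp_pos: [0.4902, 0.3619, -0.014]
orientation: [-1.071, -2.949, -0.001]
contact_force: [0.2, -0.4, -0.0]
grip_width: 0.0531
gripper_force: 0.0
clock: 22.2
tcp_pos: [0.5591, 0.3039, 0.1851]
orientation: [-1.07, -2.948, -0.001]
contact_force: [0.2, -0.4, 1.0]
grip_width: 0.0528
gripper_force: 0.0
320.9 88.9
314.75 78.75 19.4 [0.4896 0.3613 0.026 ] 27
335.75 119.25 14.15 [0.5301 0.3534 0.026 ] 30
271.25 66.75 21.05 [0.4563 0.3376 0.026 ] 179
367.25 111.75 21.05 [0.5438 0.3805 0.026 ] 179
310.25 144.75 21.05 [0.533  0.3193 0.026 ] 177
340.25 47.25 21.05 [0.4838 0.3959 0.026 ] 180
349.25 89.25 21.05 [0.5171 0.38   0.026 ] 181
293.75 45.75 19.4 [0.4562 0.3648 0.026 ] 178
```

The nut bores now read 41.3 mm apart, so the flats are touching. Next is the bush.

```bash
python3 - <<'E'
from h import *
go([.654,-.148,.19],.2)
E
```

```text
dp [-0.3631, -0.2862, -0.0066] rot [-0.0036, -0.0045, 0.6757] rows 7.4 j7 -0.04
```

```bash
python3 -m handwheel '[{"dp":[-0.3631,-0.2862,-0.0066],"delta_rot":[-0.0036,-0.0045,0.676]},{"dp":[-0.3631,-0.2862,-0.0066],"delta_rot":[-0.0036,-0.0045,0.676]},{"dp":[-0.3631,-0.2862,-0.0066],"delta_rot":[-0.0036,-0.0045,0.676]},{"dp":[-0.3631,-0.2862,-0.0066],"delta_rot":[-0.0036,-0.0045,0.676]},{"dp":[-0.3631,-0.2862,-0.0066],"delta_rot":[-0.0036,-0.0045,0.676]},{"dp":[-0.3631,-0.2862,-0.0066],"delta_rot":[-0.0036,-0.0045,0.676]},{"dp":[-0.3631,-0.2862,-0.0066],"delta_rot":[-0.0036,-0.0045,0.676]},{"dp":[-0.3631,-0.2862,-0.0066],"delta_rot":[-0.0036,-0.0045,0.676]},{"dp":[-0.3631,-0.2862,-0.0066],"delta_rot":[-0.0036,-0.0045,0.676]},{"dp":[-0.3631,-0.2862,-0.0066],"delta_rot":[-0.0036,-0.0045,0.676]}]' 1; cat >> h.py <<'E'
def circ(f,p,z,rad,tol=.12):
    "circle of radius rad (m) at height z near p, via Hough; prints world centres"
    d=load(f); u,v=w2px(d,[*p,z]); s=np.linalg.norm(w2px(d,[p[0]+.02,p[1],z])-[u,v])/.02
    g=cv2.GaussianBlur(cv2.cvtColor(d['img'],cv2.COLOR_BGR2GRAY),(3,3),0)
    h=cv2.HoughCircles(g,cv2.HOUGH_GRADIENT,1.2,4,param1=60,param2=14,minRadius=int(s*rad*(1-tol)),maxRadius=int(s*rad*(1+tol))+1)
    print('exp',u,v,'r',round(s*rad,1))
    for a in ([] if h is None else h[0]):
        if np.hypot(a[0]-u,a[1]-v)<45: print(a.round(1),px2w(d,a[0],a[1],z)[:2].round(4))
E
python3 - <<'E'
from h import *
w=grab('wrist','w10'); circ('w10',[.6542,-.148],.046,.016); circ('w10',[.6542,-.148],.046,.029)
print(status.get_obs()['tcp_pos'],yawnow())
E
```

```text
clock: 23.5
tcp_pos: [0.6545, -0.1451, 0.1904]
orientation: [-1.986, -2.433, -0.003]
contact_force: [0.6, 1.6, -0.7]
grip_width: 0.085
gripper_force: 0.0
exp 312.9 180.9 r 16.6
[312.6 180.6  15.1] [ 0.6539 -0.1478]
[300.6 187.8  18.3] [ 0.644 -0.157]
[297.  184.2  18.3] [ 0.64   -0.1542]
exp 312.9 180.9 r 30.2
[311.4 179.4  29.4] [ 0.6525 -0.1468]
[310.2 173.4  32. ] [ 0.6503 -0.1414]
[311.4 168.6  28. ] [ 0.6505 -0.1366]
[299.4 190.2  26.6] [ 0.6433 -0.1596]
[304.2 181.8  26.7] [ 0.6463 -0.1505]
[317.4 177.   26.7] [ 0.6577 -0.1434]
[ 0.65458619 -0.14502033  0.19065991] 0.20248607662755344
```

```bash
python3 - <<'E'
from h import *
go([.6539,-.148,.0],.2025)
E
```

```text
dp [-0.0031, -0.0015, 0.1907] rot [0.0015, -0.0016, -0.0] rows 3.1 j7 0.11
```

```bash
python3 -m handwheel '[{"dp":[-0.003,-0.0015,0.06],"delta_rot":[0,0,0]},{"dp":[-0.003,-0.0015,0.11],"delta_rot":[0,0,0]},{"dp":[-0.003,-0.0015,0.15],"delta_rot":[0,0,0]},{"dp":[-0.003,-0.0015,0.175],"delta_rot":[0,0,0]},{"dp":[-0.003,-0.0015,0.19],"delta_rot":[0,0,0]},{"dp":[-0.003,-0.0015,0.19],"delta_rot":[0,0,0]},{"dp":[-0.003,-0.0015,0.19],"delta_rot":[0,0,0]}]' && python3 -m handwheel '[{"dp":[0,0,0],"delta_rot":[0,0,0]},{"dp":[0,0,0],"delta_rot":[0,0,0]},{"dp":[0,0,0],"delta_rot":[0,0,0]},{"dp":[0,0,0],"delta_rot":[0,0,0]},{"dp":[0,0,0],"delta_rot":[0,0,0]}]' 0 60
```

```text
clock: 24.42
tcp_pos: [0.6552, -0.1515, 0.0021]
orientation: [1.989, 2.429, 0.004]
contact_force: [-0.1, -0.9, -0.6]
grip_width: 0.0855
gripper_force: 0.0
clock: 25.05
tcp_pos: [0.6541, -0.1524, 0.0026]
orientation: [1.991, 2.428, 0.001]
contact_force: [-3.9, 0.3, 10.1]
grip_width: 0.0559
gripper_force: 61.2
```

```bash
python3 -m handwheel '[{"dp":[0,0,-0.01],"delta_rot":[0,0,0]},{"dp":[0,0,-0.03],"delta_rot":[0,0,0]},{"dp":[0,0,-0.08],"delta_rot":[0,0,0]},{"dp":[0,0,-0.13],"delta_rot":[0,0,0]},{"dp":[0,0,-0.19],"delta_rot":[0,0,0]},{"dp":[0,0,-0.19],"delta_rot":[0,0,0]}]'; python3 - <<'E'
from h import *
go([.517,-.379,.12],.2);go([.517,-.379,.19],-.3)
grab('wrist','w11'); o=status.get_obs(); p=o['tcp_pos']; circ('w11',p[:2],p[2]+.044,.016,.2)
E
```

```text
clock: 25.8
tcp_pos: [0.6577, -0.1518, 0.1983]
orientation: [1.984, 2.421, 0.011]
contact_force: [-0.6, 0.1, -4.1]
grip_width: 0.0556
gripper_force: 65.3
dp [-0.1947, -0.1837, 0.0768] rot [0.0128, 0.0042, -0.0019] rows 4.5 j7 0.11
dp [-0.195, -0.1828, 0.0068] rot [0.0136, 0.0009, 0.4981] rows 4.3 j7 0.11
exp 308.8 274.3 r 36.7
[315.  269.4  37.5] [ 0.6576 -0.1492]
[318.6 267.   33.7] [ 0.6589 -0.1477]
[313.8 276.6  44.2] [ 0.6578 -0.1527]
[313.8 262.2  39.6] [ 0.6564 -0.1459]
[324.6 237.   44.2] [ 0.6586 -0.1337]
[319.8 233.4  44.2] [ 0.6563 -0.1325]
[309.  267.   33.2] [ 0.6549 -0.1485]
[287.4 255.   37.6] [ 0.6448 -0.1447]
[287.4 274.2  44.2] [ 0.6464 -0.1537]
[293.4 270.6  44.2] [ 0.6486 -0.1515]
[306.6 234.6  44.2] [ 0.651 -0.134]
[315.  256.2  44.2] [ 0.6564 -0.143 ]
[331.8 275.4  44.2] [ 0.6653 -0.1506]
[315.  233.4  41.6] [ 0.6543 -0.1328]
[282.6 258.6  42.9] [ 0.6431 -0.1468]
[297.  253.8  44.2] [ 0.6487 -0.1434]
[317.4 238.2  38.5] [ 0.6557 -0.1348]
[313.8 244.2  31.8] [ 0.6548 -0.1377]
[298.2 243.   44.2] [ 0.6483 -0.1384]
[329.4 239.4  42.9] [ 0.6608 -0.1343]
[318.6 274.2  44.2] [ 0.6596 -0.1511]
[311.4 273.   42.9] [ 0.6564 -0.1511]
[292.2 257.4  44.2] [ 0.647  -0.1454]
[289.8 246.6  33.7] [ 0.6451 -0.1407]
[293.4 250.2  39. ] [ 0.6469 -0.142 ]
[331.8 235.8  39. ] [ 0.6614 -0.1325]
[282.6 252.6  42.9] [ 0.6426 -0.144 ]
[323.4 269.4  29.7] [ 0.6612 -0.1485]
[318.6 258.6  44.2] [ 0.6581 -0.1439]
[311.4 239.4  38.7] [ 0.6534 -0.1358]
[294.6 240.6  40.3] [ 0.6466 -0.1376]
[319.8 241.8  38.5] [ 0.657  -0.1362]
[306.6 270.6  37.6] [ 0.6542 -0.1504]
```

```bash
python3 -m handwheel '[{"dp":[-0.1973,-0.183,0],"delta_rot":[0.01,0.004,0]},{"dp":[-0.1973,-0.183,0],"delta_rot":[0.01,0.004,0]},{"dp":[-0.1973,-0.183,0],"delta_rot":[0.01,0.004,0]},{"dp":[-0.1973,-0.183,0],"delta_rot":[0.01,0.004,0]},{"dp":[-0.1973,-0.183,0],"delta_rot":[0.01,0.004,0]},{"dp":[-0.1973,-0.183,0.06],"delta_rot":[0.01,0.004,0]},{"dp":[-0.1973,-0.183,0.12],"delta_rot":[0.01,0.004,0]},{"dp":[-0.1973,-0.183,0.12],"delta_rot":[0.01,0.004,0]}]'; python3 - <<'E'
from h import *
go([.518,-.3815,.0065],.2)
E
```

```text
clock: 26.85
tcp_pos: [0.5086, -0.3781, 0.0646]
orientation: [-1.976, -2.415, 0.008]
contact_force: [-1.1, 0.2, -3.9]
grip_width: 0.0553
gripper_force: 66.8
dp [-0.006, 0.0095, 0.0579] rot [-0.0176, -0.0135, -0.0008] rows 0.9 j7 0.48
```

```bash
python3 -m handwheel '[{"dp":[-0.006,0.0095,0.02],"delta_rot":[-0.0176,-0.0135,0]},{"dp":[-0.006,0.0095,0.04],"delta_rot":[-0.0176,-0.0135,0]},{"dp":[-0.006,0.0095,0.04],"delta_rot":[-0.0176,-0.0135,0]},{"dp":[-0.006,0.0095,0.04],"delta_rot":[-0.0176,-0.0135,0]}]'; python3 - <<'E'
from h import *
go([.518,-.3815,.0065],.2)
E
```

```text
clock: 27.35
tcp_pos: [0.5239, -0.3856, 0.0315]
orientation: [1.982, 2.419, 0.001]
contact_force: [1.0, -0.5, -3.5]
grip_width: 0.0557
gripper_force: 66.8
dp [0.0054, -0.0052, 0.0249] rot [0.0096, 0.0103, -0.002] rows 0.4 j7 0.45
```

```bash
python3 -m handwheel '[{"dp":[0.004,-0.004,0.01],"delta_rot":[0.008,0.008,0]},{"dp":[0.004,-0.004,0.02],"delta_rot":[0.008,0.008,0]},{"dp":[0.004,-0.004,0.024],"delta_rot":[0.008,0.008,0]},{"dp":[0.004,-0.004,0.024],"delta_rot":[0.008,0.008,0]},{"dp":[0.004,-0.004,0.024],"delta_rot":[0.008,0.008,0]}]'; python3 - <<'E'
from h import *
go([.518,-.3815,.0065],.2)
E
```

```text
clock: 27.98
tcp_pos: [0.5192, -0.3825, 0.0063]
orientation: [1.99, 2.428, -0.0]
contact_force: [0.9, -0.3, -4.9]
grip_width: 0.0553
gripper_force: 66.8
dp [0.0012, -0.001, -0.0002] rot [0.0014, 0.0017, -0.002] rows 0.0 j7 0.44
```

```bash
python3 -m handwheel '[{"dp":[0,0,0.001],"delta_rot":[0,0,0]},{"dp":[0,0,0.002],"delta_rot":[0,0,0]},{"dp":[0,0,0.002],"delta_rot":[0,0,0]}]' && python3 -m handwheel '[{"dp":[0,0,0],"delta_rot":[0,0,0]},{"dp":[0,0,0],"delta_rot":[0,0,0]},{"dp":[0,0,0],"delta_rot":[0,0,0]},{"dp":[0,0,0],"delta_rot":[0,0,0]}]' 1 && python3 -m handwheel '[{"dp":[0,0,-0.03],"delta_rot":[0,0,0]},{"dp":[0,0,-0.08],"delta_rot":[0,0,0]},{"dp":[0,0,-0.14],"delta_rot":[0,0,0]},{"dp":[0,0,-0.185],"delta_rot":[0,0,0]},{"dp":[0,0,-0.185],"delta_rot":[0,0,0]},{"dp":[0,0,-0.185],"delta_rot":[0,0,0]}]';python3 - <<'E'
from h import *
grab('wrist','w12');grab('top','t12'); circ('w12',[.518,-.379],.049,.016); circ('t12',[.518,-.379],.049,.016)
go([.654,-.1495,.19],.2)
E
```

```text
clock: 28.35
tcp_pos: [0.5193, -0.3826, 0.0057]
orientation: [1.989, 2.428, -0.001]
contact_force: [-3.8, 1.7, 8.4]
grip_width: 0.0559
gripper_force: 67.9
clock: 28.85
tcp_pos: [0.5191, -0.3825, 0.0043]
orientation: [1.99, 2.429, -0.0]
contact_force: [0.4, 0.6, 0.7]
grip_width: 0.0854
gripper_force: 0.0
clock: 29.6
tcp_pos: [0.5183, -0.3821, 0.1887]
orientation: [1.99, 2.429, -0.001]
contact_force: [0.1, 0.9, -0.7]
grip_width: 0.0855
gripper_force: 0.0
exp 314.2 175.5 r 17.0
[307.8 185.4  19.3] [ 0.5139 -0.3895]
[316.2 173.4  15.4] [ 0.5194 -0.3766]
[325.8 181.8  19.3] [ 0.5299 -0.3828]
[328.2 153.   19.3] [ 0.5264 -0.3557]
[293.4 168.6  19.3] [ 0.4977 -0.3763]
[303.  183.   19.3] [ 0.509  -0.3881]
[316.2 149.4  19.3] [ 0.515  -0.3547]
exp 463.8 208.1 r 6.7
[462.6 208.2   6.7] [ 0.5178 -0.3761]
dp [0.2009, 0.1793, -0.0025] rot [-0.001, -0.0004, -0.002] rows 4.3 j7 0.53
```

The bush is on the granite plate at about (0.519,-0.377), 2 mm off centre. The pulley is next.

```bash
python3 -m handwheel '[{"dp":[0.2009,0.1793,0],"delta_rot":[0,0,0]},{"dp":[0.2009,0.1793,0],"delta_rot":[0,0,0]},{"dp":[0.2009,0.1793,0],"delta_rot":[0,0,0]},{"dp":[0.2009,0.1793,0],"delta_rot":[0,0,0]},{"dp":[0.2009,0.1793,0],"delta_rot":[0,0,0]},{"dp":[0.2009,0.1793,0],"delta_rot":[0,0,0]},{"dp":[0.2009,0.1793,0],"delta_rot":[0,0,0]},{"dp":[0.2009,0.1793,0],"delta_rot":[0,0,0]}]'; python3 - <<'E'
from h import *
grab('wrist','w13'); circ('w13',[.6534,-.1495],.022,.035,.08)
d=load('w13'); g=cv2.cvtColor(d['img'],cv2.COLOR_BGR2GRAY); u,v=w2px(d,[.6534,-.1495,.022]).astype(int)
n,l,s,c=cv2.connectedComponentsWithStats((g<70).astype('uint8')); k=l[v,u]; print(k,s[k],c[k])
go([.654,-.1495,.19],.2)
E
```

```text
clock: 30.7
tcp_pos: [0.6541, -0.1528, 0.1889]
orientation: [1.994, 2.425, -0.002]
contact_force: [-0.1, -0.3, -1.2]
grip_width: 0.0852
gripper_force: 0.0
exp 313.9 169.1 r 34.4
[311.4 168.6  34.6] [ 0.6508 -0.1495]
0 [     0      0    640    400 189077] [290.72716935 162.48690216]
dp [0.0029, 0.0003, -0.001] rot [0.0004, 0.0024, -0.0051] rows 0.0 j7 0.1
```

```bash
python3 -m handwheel '[{"dp":[0.0025,-0.0015,0.06],"delta_rot":[0,0,0]},{"dp":[0.0025,-0.0015,0.11],"delta_rot":[0,0,0]},{"dp":[0.0025,-0.0015,0.15],"delta_rot":[0,0,0]},{"dp":[0.0025,-0.0015,0.18],"delta_rot":[0,0,0]},{"dp":[0.0025,-0.0015,0.2],"delta_rot":[0,0,0]},{"dp":[0.0025,-0.0015,0.207],"delta_rot":[0,0,0]},{"dp":[0.0025,-0.0015,0.207],"delta_rot":[0,0,0]}]'
```

```text
clock: 31.62
tcp_pos: [0.6538, -0.1484, -0.0173]
orientation: [1.99, 2.428, 0.0]
contact_force: [0.0, -0.8, 0.4]
grip_width: 0.0853
gripper_force: 0.0
```

```bash
python3 -m handwheel '[{"dp":[0,0,0.003],"delta_rot":[0,0,0]},{"dp":[0,0,0.005],"delta_rot":[0,0,0]},{"dp":[0,0,0.005],"delta_rot":[0,0,0]},{"dp":[0,0,0.005],"delta_rot":[0,0,0]},{"dp":[0,0,0.005],"delta_rot":[0,0,0]},{"dp":[0,0,0.005],"delta_rot":[0,0,0]}]' 0 60
```

```text
clock: 32.38
tcp_pos: [0.6538, -0.1486, -0.0191]
orientation: [1.989, 2.427, -0.002]
contact_force: [-9.0, 0.5, 21.0]
grip_width: 0.0674
gripper_force: 60.9
```

```bash
python3 -m handwheel '[{"dp":[0,0,-0.01],"delta_rot":[0,0,0]},{"dp":[0,0,-0.03],"delta_rot":[0,0,0]},{"dp":[0,0,-0.08],"delta_rot":[0,0,0]},{"dp":[0,0,-0.14],"delta_rot":[0,0,0]},{"dp":[0,0,-0.2],"delta_rot":[0,0,0]},{"dp":[0,0,-0.2],"delta_rot":[0,0,0]},{"dp":[0,0,-0.2],"delta_rot":[0,0,0]}]'; python3 - <<'E'
from h import *
grab('wrist','w14'); p=status.get_obs()['tcp_pos']
circ('w14',p[:2],p[2]+.042,.035,.08)
go([.457,.134,.18],.2)
E
```

```text
clock: 33.25
tcp_pos: [0.6526, -0.1478, 0.1772]
orientation: [1.99, 2.429, -0.001]
contact_force: [-0.3, 0.4, -4.6]
grip_width: 0.0662
gripper_force: 68.4
exp 311.3 275.0 r 80.5
[315.  265.8  78.1] [ 0.6526 -0.1433]
[313.8 282.6  86.2] [ 0.6536 -0.1513]
[315.  274.2  78.3] [ 0.6534 -0.1472]
[313.8 287.4  86.2] [ 0.6541 -0.1536]
[313.8 261.   83.5] [ 0.6516 -0.1411]
[311.4 271.8  75.7] [ 0.6516 -0.1464]
[317.4 280.2  79.6] [ 0.6549 -0.1498]
[319.8 265.8  77. ] [ 0.6546 -0.1429]
[318.6 270.6  74.4] [ 0.6545 -0.1452]
[306.6 267.   74.4] [ 0.6492 -0.1445]
[321.  283.8  86.2] [ 0.6568 -0.1512]
[311.4 276.6  79.6] [ 0.6521 -0.1486]
[321.  261.   79.5] [ 0.6546 -0.1405]
[319.8 276.6  75.6] [ 0.6556 -0.1479]
[309.  287.4  83.6] [ 0.6521 -0.154 ]
[309.  280.2  78.3] [ 0.6514 -0.1505]
[317.4 256.2  86.2] [ 0.6527 -0.1387]
[310.2 256.2  86.2] [ 0.6497 -0.1392]
[324.6 264.6  74.4] [ 0.6565 -0.1419]
[306.6 259.8  79.6] [ 0.6485 -0.1412]
[301.8 263.4  75.7] [ 0.6468 -0.1433]
dp [0.3147, -0.1356, -0.0042] rot [-0.0013, 0.001, -0.0019] rows 5.5 j7 0.09
```

```bash
python3 -m handwheel '[{"dp":[0.3147,-0.1356,0],"delta_rot":[0,0,0]},{"dp":[0.3147,-0.1356,0],"delta_rot":[0,0,0]},{"dp":[0.3147,-0.1356,0],"delta_rot":[0,0,0]},{"dp":[0.3147,-0.1356,0],"delta_rot":[0,0,0]},{"dp":[0.3147,-0.1356,0],"delta_rot":[0,0,0]},{"dp":[0.3147,-0.1356,0],"delta_rot":[0,0,0]},{"dp":[0.3147,-0.1356,0.05],"delta_rot":[0,0,0]},{"dp":[0.3147,-0.1356,0.1],"delta_rot":[0,0,0]},{"dp":[0.3147,-0.1356,0.14],"delta_rot":[0,0,0]},{"dp":[0.3147,-0.1356,0.14],"delta_rot":[0,0,0]},{"dp":[0.3147,-0.1356,0.14],"delta_rot":[0,0,0]}]'; python3 - <<'E'
from h import *
go([.456,.133,-.009],.2)
E
```

```text
clock: 34.67
tcp_pos: [0.4587, 0.1343, 0.0371]
orientation: [1.99, 2.429, 0.0]
contact_force: [-0.2, 0.1, -2.4]
grip_width: 0.0665
gripper_force: 69.2
dp [-0.0007, -0.0029, 0.0461] rot [0.0011, 0.0012, -0.0017] rows 0.7 j7 -0.61
```

```bash
python3 -m handwheel '[{"dp":[0,-0.0025,0.015],"delta_rot":[0,0,0]},{"dp":[0,-0.0025,0.03],"delta_rot":[0,0,0]},{"dp":[0,-0.0025,0.04],"delta_rot":[0,0,0]},{"dp":[0,-0.0025,0.045],"delta_rot":[0,0,0]},{"dp":[0,-0.0025,0.045],"delta_rot":[0,0,0]}]'
```

```text
clock: 35.3
tcp_pos: [0.4559, 0.1334, -0.0088]
orientation: [1.99, 2.429, -0.001]
contact_force: [0.4, 0.8, -2.7]
grip_width: 0.067
gripper_force: 69.4
```

```bash
python3 -m handwheel '[{"dp":[0,0,0.001],"delta_rot":[0,0,0]},{"dp":[0,0,0.0025],"delta_rot":[0,0,0]},{"dp":[0,0,0.0025],"delta_rot":[0,0,0]}]' && python3 -m handwheel '[{"dp":[0,0,0],"delta_rot":[0,0,0]},{"dp":[0,0,0],"delta_rot":[0,0,0]},{"dp":[0,0,0],"delta_rot":[0,0,0]},{"dp":[0,0,0],"delta_rot":[0,0,0]}]' 1 && python3 -m handwheel '[{"dp":[0,0,-0.03],"delta_rot":[0,0,0]},{"dp":[0,0,-0.08],"delta_rot":[0,0,0]},{"dp":[0,0,-0.14],"delta_rot":[0,0,0]},{"dp":[0,0,-0.2],"delta_rot":[0,0,0]},{"dp":[0,0,-0.2],"delta_rot":[0,0,0]},{"dp":[0,0,-0.2],"delta_rot":[0,0,0]}]';python3 - <<'E'
from h import *
grab('wrist','w15'); circ('w15',[.456,.135],.03,.035,.06)
go([.4745,-.155,.19],.2)
E
```

```text
clock: 35.67
tcp_pos: [0.4563, 0.1334, -0.0108]
orientation: [1.99, 2.428, 0.0]
contact_force: [0.5, -0.0, -2.6]
grip_width: 0.0665
gripper_force: 69.6
clock: 36.17
tcp_pos: [0.4562, 0.1334, -0.0109]
orientation: [1.99, 2.429, 0.0]
contact_force: [0.0, -0.5, 0.9]
grip_width: 0.0853
gripper_force: 0.0
clock: 36.92
tcp_pos: [0.4554, 0.1331, 0.1887]
orientation: [1.99, 2.428, -0.001]
contact_force: [-1.4, 0.3, -0.6]
grip_width: 0.0852
gripper_force: 0.0
exp 314.8 172.5 r 35.1
[315.  173.4  36. ] [0.4564 0.1341]
[317.4 161.4  37.3] [0.4563 0.1463]
[312.6 161.4  37.3] [0.4517 0.1454]
[319.8 173.4  36. ] [0.4611 0.135 ]
dp [-0.2862, -0.0374, -0.0014] rot [-0.001, 0.0021, -0.0021] rows 4.6 j7 -0.4
```

```bash
python3 -m handwheel '[{"dp":[-0.2862,-0.0374,0],"delta_rot":[0,0,0]},{"dp":[-0.2862,-0.0374,0],"delta_rot":[0,0,0]},{"dp":[-0.2862,-0.0374,0],"delta_rot":[0,0,0]},{"dp":[-0.2862,-0.0374,0],"delta_rot":[0,0,0]},{"dp":[-0.2862,-0.0374,0],"delta_rot":[0,0,0]},{"dp":[-0.2862,-0.0374,0],"delta_rot":[0,0,0]},{"dp":[-0.2862,-0.0374,0],"delta_rot":[0,0,0]},{"dp":[-0.2862,-0.0374,0],"delta_rot":[0,0,0]}]';python3 - <<'E'
from h import *
d=grab('wrist','w16'); circ('w16',[.4745,-.155],.018,.031,.08)
h=cv2.cvtColor(d['img'],cv2.COLOR_BGR2HSV); m=cv2.inRange(h,(45,80,30),(85,255,255)); ys,xs=np.nonzero(m); (c,r)=cv2.minEnclosingCircle(np.c_[xs,ys].astype('float32')); print(c,r,len(xs),px2w(d,*c,.018)); 
p=px2w(d,*c,.018); go([p[0],p[1],-.019],yawnow())
E
```

```text
clock: 37.98
tcp_pos: [0.4752, -0.1527, 0.1889]
orientation: [1.987, 2.432, -0.0]
contact_force: [0.4, 0.8, 0.1]
grip_width: 0.0855
gripper_force: 0.0
exp 312.8 173.9 r 30.0
[311.4 173.4  32.3] [ 0.4729 -0.1548]
[311.4 168.6  28.3] [ 0.472  -0.1499]
[307.8 171.   29.6] [ 0.4688 -0.153 ]
[306.6 175.8  28.3] [ 0.4686 -0.1582]
[310.2 178.2  29.6] [ 0.4727 -0.16  ]
[316.2 179.4  32.3] [ 0.479 -0.16 ]
[317.4 167.4  32.3] [ 0.4777 -0.1474]
(312.2083435058594, 173.0) 24.53666114807129 667 [ 0.47366887 -0.15419957  0.018     ]
dp [-0.0008, -0.002, 0.2081] rot [0.0005, 0.001, -0.0] rows 3.3 j7 0.24
```

```bash
python3 -m handwheel '[{"dp":[-0.001,-0.002,0.06],"delta_rot":[0,0,0]},{"dp":[-0.001,-0.002,0.11],"delta_rot":[0,0,0]},{"dp":[-0.001,-0.002,0.15],"delta_rot":[0,0,0]},{"dp":[-0.001,-0.002,0.18],"delta_rot":[0,0,0]},{"dp":[-0.001,-0.002,0.2],"delta_rot":[0,0,0]},{"dp":[-0.001,-0.002,0.212],"delta_rot":[0,0,0]},{"dp":[-0.001,-0.002,0.212],"delta_rot":[0,0,0]},{"dp":[-0.001,-0.002,0.212],"delta_rot":[0,0,0]}]' && python3 -m handwheel '[{"dp":[0,0,0],"delta_rot":[0,0,0]},{"dp":[0,0,0],"delta_rot":[0,0,0]},{"dp":[0,0,0],"delta_rot":[0,0,0]},{"dp":[0,0,0],"delta_rot":[0,0,0]},{"dp":[0,0,0],"delta_rot":[0,0,0]},{"dp":[0,0,0],"delta_rot":[0,0,0]}]' 0 60
```

```text
clock: 39.02
tcp_pos: [0.4747, -0.156, -0.0218]
orientation: [1.989, 2.428, 0.001]
contact_force: [0.3, -0.4, 0.1]
grip_width: 0.0851
gripper_force: 0.0
clock: 39.78
tcp_pos: [0.4742, -0.1564, -0.0211]
orientation: [1.989, 2.427, -0.001]
contact_force: [-3.1, 0.9, 13.6]
grip_width: 0.0587
gripper_force: 61.0
```

```bash
python3 -m handwheel '[{"dp":[0,0,-0.005],"delta_rot":[0,0,0]},{"dp":[0,0,-0.015],"delta_rot":[0,0,0]},{"dp":[0,0,-0.05],"delta_rot":[0,0,0]},{"dp":[0,0,-0.1],"delta_rot":[0,0,0]},{"dp":[0,0,-0.16],"delta_rot":[0,0,0]},{"dp":[0,0,-0.2],"delta_rot":[0,0,0]},{"dp":[0,0,-0.2],"delta_rot":[0,0,0]}]'; python3 - <<'E'
from h import *
d=grab('wrist','w17'); p=status.get_obs()['tcp_pos']
h=cv2.cvtColor(d['img'],cv2.COLOR_BGR2HSV); m=cv2.inRange(h,(45,80,30),(85,255,255)); ys,xs=np.nonzero(m); (c,r)=cv2.minEnclosingCircle(np.c_[xs,ys].astype('float32')); print(c,r,len(xs),px2w(d,*c,p[2]+.039)-p)
cv2.imwrite('pics/c11.png',d['img'])
go([.6415,.1465,.18],.2)
E
```

```text
clock: 40.65
tcp_pos: [0.4758, -0.1562, 0.181]
orientation: [1.986, 2.423, 0.003]
contact_force: [0.6, -0.1, -2.8]
grip_width: 0.059
gripper_force: 65.6
(315.0, 267.0) 60.033424377441406 4141 [0.0019462  0.00187442 0.039     ]
dp [0.2637, 0.2235, -0.0015] rot [0.0033, 0.0034, -0.0023] rows 5.5 j7 0.22
```

```bash
python3 -m handwheel '[{"dp":[0.262,0.223,0],"delta_rot":[0,0,0]},{"dp":[0.262,0.223,0],"delta_rot":[0,0,0]},{"dp":[0.262,0.223,0],"delta_rot":[0,0,0]},{"dp":[0.262,0.223,0],"delta_rot":[0,0,0]},{"dp":[0.262,0.223,0],"delta_rot":[0,0,0]},{"dp":[0.262,0.223,0],"delta_rot":[0,0,0]},{"dp":[0.262,0.223,0.05],"delta_rot":[0,0,0]},{"dp":[0.262,0.223,0.1],"delta_rot":[0,0,0]},{"dp":[0.262,0.223,0.15],"delta_rot":[0,0,0]},{"dp":[0.262,0.223,0.15],"delta_rot":[0,0,0]},{"dp":[0.262,0.223,0.15],"delta_rot":[0,0,0]}]'; python3 - <<'E'
from h import *
go([.6400,.1447,-.0125],.2)
E
```

```text
clock: 42.08
tcp_pos: [0.6413, 0.1453, 0.028]
orientation: [1.99, 2.429, 0.001]
contact_force: [-0.0, -0.6, -2.0]
grip_width: 0.0585
gripper_force: 66.2
dp [-0.0003, -0.0015, 0.0405] rot [0.0014, 0.001, -0.0017] rows 0.6 j7 -0.48
```

```bash
python3 -m handwheel '[{"dp":[0,-0.001,0.015],"delta_rot":[0,0,0]},{"dp":[0,-0.001,0.03],"delta_rot":[0,0,0]},{"dp":[0,-0.001,0.038],"delta_rot":[0,0,0]},{"dp":[0,-0.001,0.0405],"delta_rot":[0,0,0]},{"dp":[0,-0.001,0.042],"delta_rot":[0,0,0]},{"dp":[0,-0.001,0.042],"delta_rot":[0,0,0]}]' && python3 -m handwheel '[{"dp":[0,0,0],"delta_rot":[0,0,0]},{"dp":[0,0,0],"delta_rot":[0,0,0]},{"dp":[0,0,0],"delta_rot":[0,0,0]},{"dp":[0,0,0],"delta_rot":[0,0,0]}]' 1 && python3 -m handwheel '[{"dp":[0,0,-0.03],"delta_rot":[0,0,0]},{"dp":[0,0,-0.08],"delta_rot":[0,0,0]},{"dp":[0,0,-0.14],"delta_rot":[0,0,0]},{"dp":[0,0,-0.2],"delta_rot":[0,0,0]},{"dp":[0,0,-0.2],"delta_rot":[0,0,0]}]';python3 - <<'E'
from h import *
d=grab('wrist','w18')
h=cv2.cvtColor(d['img'],cv2.COLOR_BGR2HSV); m=cv2.inRange(h,(45,80,30),(85,255,255)); ys,xs=np.nonzero(m); (c,r)=cv2.minEnclosingCircle(np.c_[xs,ys].astype('float32')); print('bearing',px2w(d,*c,.024))
m=cv2.inRange(h,(0,150,50),(6,255,255))|cv2.inRange(h,(174,150,50),(180,255,255)); n,l,s,cc=cv2.connectedComponentsWithStats(cv2.morphologyEx(m,cv2.MORPH_CLOSE,np.ones((9,9))))
u,v=w2px(d,[.64,.146,.006])
cn,_=cv2.findContours(m,cv2.RETR_EXTERNAL,cv2.CHAIN_APPROX_NONE)
for c in cn:
    if cv2.contourArea(c)>1500: e=cv2.fitEllipse(c); print('red',e,px2w(d,*e[0],.006))
go([.57,.28,.2],.874)
E
```

```text
clock: 42.82
tcp_pos: [0.6403, 0.1447, -0.0144]
orientation: [1.99, 2.428, 0.0]
contact_force: [-0.2, -0.7, -3.0]
grip_width: 0.0585
gripper_force: 66.4
clock: 43.32
tcp_pos: [0.6402, 0.1445, -0.0145]
orientation: [1.99, 2.428, 0.0]
contact_force: [-0.7, 0.2, 0.1]
grip_width: 0.0851
gripper_force: 0.0
clock: 43.95
tcp_pos: [0.643, 0.1465, 0.1915]
orientation: [1.986, 2.424, 0.013]
contact_force: [0.0, 0.5, -0.5]
grip_width: 0.0856
gripper_force: 0.0
bearing [0.6405093 0.1467801 0.024    ]
red ((310.32318115234375, 165.64529418945312), (107.23958587646484, 108.66792297363281), 78.18779754638672) [0.64047933 0.14973017 0.006     ]
red ((594.8400268554688, 228.009033203125), (52.82630157470703, 303.6421813964844), 22.64630699157715) [0.97203077 0.14216722 0.006     ]
dp [0.1459, -0.0433, -0.0124] rot [0.0055, 0.0036, -0.6761] rows 3.6 j7 -0.38
```

The bearing is within 3 mm of the mat centre. Last, I'll look closely at the nuts, with the overall top view alongside.

```bash
python3 -m handwheel '[{"dp":[0.1459,-0.0433,-0.01],"delta_rot":[0,0,-0.676]},{"dp":[0.1459,-0.0433,-0.01],"delta_rot":[0,0,-0.676]},{"dp":[0.1459,-0.0433,-0.01],"delta_rot":[0,0,-0.676]},{"dp":[0.1459,-0.0433,-0.01],"delta_rot":[0,0,-0.676]},{"dp":[0.1459,-0.0433,-0.01],"delta_rot":[0,0,-0.676]},{"dp":[0.1459,-0.0433,-0.01],"delta_rot":[0,0,-0.676]},{"dp":[0.1459,-0.0433,-0.01],"delta_rot":[0,0,-0.676]}]';python3 - <<'E'
from h import *
d=grab('wrist','w19');t=grab('scene','s19')
u,v=w2px(d,[.51,.357,.026]);x0,y0=int(u)-60,max(int(v)-60,0);print(x0,y0)
c=cv2.resize(d['img'][y0:y0+120,x0:x0+120],(480,480),interpolation=cv2.INTER_CUBIC)
s=cv2.resize(t['img'][90:360,140:440],(300,270))
s=np.vstack([s,cv2.resize(load('w15')['img'][80:270,200:430],(300,210))])
cv2.imwrite('pics/c12.png',np.clip(np.hstack([c,s]).astype(float)*1.3,0,255).astype('uint8'))
circ('w19',[.4896,.3613],.026,.0185,.1);circ('w19',[.5301,.3534],.026,.0125,.15)
circ('w19',[.4896,.3613],.026,.0125,.15)
E
```

```text
clock: 44.88
tcp_pos: [0.5688, 0.2787, 0.1946]
orientation: [1.075, 2.95, -0.002]
contact_force: [0.4, 1.0, -0.2]
grip_width: 0.0854
gripper_force: 0.0
278 12
exp 328.7 50.7 r 20.7
[333.   49.8  22.3] [0.4916 0.3649]
[329.4  47.4  22.3] [0.4879 0.3636]
[329.4  52.2  22.3] [0.491 0.361]
[343.8  90.6  19.7] [0.5259 0.3502]
[333.   54.6  18.4] [0.4947 0.3623]
[371.4  55.8  21. ] [0.5184 0.3888]
[336.6  52.2  21. ] [0.4953 0.3661]
exp 349.2 91.9 r 13.1
[349.8  91.8  13.2] [0.5304 0.3539]
[327.  123.   12.4] [0.5389 0.3188]
[329.4  54.6  12.2] [0.4926 0.3597]
exp 328.7 50.7 r 14.0
[329.4  51.   13.6] [0.4902 0.3617]
[329.4  41.4  16.3] [0.484  0.3668]
[331.8  45.   16.3] [0.4877 0.3666]
```

View pics/c12.png

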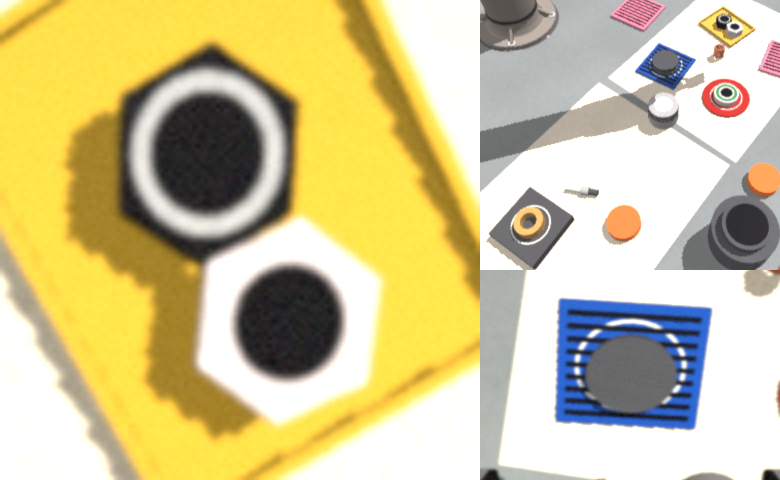

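The top view on the right shows the pulley, bush and bearing on their plates and the piston standing. In the tray the steel nut, with left flat (208,252)-(195,358), is turned about 7-8° from the black one, whose left flat at x=120 is vertical. That is right at the limit. I'll regrasp the steel nut square to the black one and nudge it against it.

```bash
python3 - <<'E'
from h import *
print(yawnow()); go([.5340,.3509,.04],.874);go([.5340,.3509,-.0115],.874)
E
```

```text
0.8726119350367101
dp [0.0732, 0.0328, 0.1547] rot [-0.0004, 0.002, -0.0014] rows 2.8 j7 -0.02
dp [0.0733, 0.0328, 0.2062] rot [-0.0004, 0.002, -0.0014] rows 3.5 j7 -0.02
```

```bash
python3 -m handwheel '[{"dp":[0.073,0.0328,0],"delta_rot":[0,0.002,0]},{"dp":[0.073,0.0328,0.05],"delta_rot":[0,0.002,0]},{"dp":[0.073,0.0328,0.1],"delta_rot":[0,0.002,0]},{"dp":[0.073,0.0328,0.14],"delta_rot":[0,0.002,0]},{"dp":[0.073,0.0328,0.155],"delta_rot":[0,0.002,0]},{"dp":[0.073,0.0328,0.155],"delta_rot":[0,0.002,0]}]' 0.72; python3 - <<'E'
from h import *
o=status.get_obs();print(o['grip_width']); go([.5340,.3509,-.0115],.874)
E
```

```text
clock: 45.72
tcp_pos: [0.5339, 0.351, 0.0397]
orientation: [-1.073, -2.952, 0.001]
contact_force: [0.2, -0.5, 0.4]
grip_width: 0.0613
gripper_force: 0.0
0.06127842214036274
dp [-0.0002, 0.0, 0.0512] rot [-0.0009, -0.0004, -0.0004] rows 0.8 j7 -0.25
```

```bash
python3 -m handwheel '[{"dp":[0,0,0.02],"delta_rot":[0,0,0]},{"dp":[0,0,0.04],"delta_rot":[0,0,0]},{"dp":[0,0,0.051],"delta_rot":[0,0,0]},{"dp":[0,0,0.051],"delta_rot":[0,0,0]},{"dp":[0,0,0.051],"delta_rot":[0,0,0]}]' && python3 -m handwheel '[{"dp":[0,0,0],"delta_rot":[0,0,0]},{"dp":[0,0,0],"delta_rot":[0,0,0]},{"dp":[0,0,0],"delta_rot":[0,0,0]},{"dp":[0,0,0],"delta_rot":[0,0,0]}]' 0 40 && python3 -m handwheel '[{"dp":[0.001,-0.0006,0],"delta_rot":[0,0,0]},{"dp":[0.0017,-0.001,0],"delta_rot":[0,0,0]},{"dp":[0.0025,-0.0015,0],"delta_rot":[0,0,0]},{"dp":[0.0025,-0.0015,0],"delta_rot":[0,0,0]}]' && python3 -m handwheel '[{"dp":[0,0,0],"delta_rot":[0,0,0]},{"dp":[0,0,0],"delta_rot":[0,0,0]},{"dp":[0,0,0],"delta_rot":[0,0,0]},{"dp":[0,0,0],"delta_rot":[0,0,0]}]' 0.62 && python3 -m handwheel '[{"dp":[0,0,-0.03],"delta_rot":[0,0,0]},{"dp":[0,0,-0.08],"delta_rot":[0,0,0]},{"dp":[-0.04,0,-0.14],"delta_rot":[0,0,0]},{"dp":[-0.07,-0.03,-0.2],"delta_rot":[0,0,0]},{"dp":[-0.07,-0.03,-0.2],"delta_rot":[0,0,0]},{"dp":[-0.07,-0.03,-0.2],"delta_rot":[0,0,0]}]'
```

```text
clock: 46.35
tcp_pos: [0.5341, 0.3516, -0.0108]
orientation: [1.072, 2.953, 0.001]
contact_force: [0.5, -0.4, -0.3]
grip_width: 0.0615
gripper_force: 0.0
clock: 46.85
tcp_pos: [0.5342, 0.3515, -0.0101]
orientation: [1.073, 2.952, 0.001]
contact_force: [-1.5, -2.0, 5.5]
grip_width: 0.0396
gripper_force: 39.6
clock: 47.35
tcp_pos: [0.5334, 0.3517, -0.0101]
orientation: [1.073, 2.949, 0.003]
contact_force: [4.7, -0.6, 5.9]
grip_width: 0.0395
gripper_force: 39.5
clock: 47.85
tcp_pos: [0.5306, 0.3516, -0.0114]
orientation: [-1.072, -2.952, 0.001]
contact_force: [0.0, -0.5, 0.2]
grip_width: 0.0529
gripper_force: 0.0
clock: 48.6
tcp_pos: [0.566, 0.2832, 0.1895]
orientation: [1.074, 2.951, 0.001]
contact_force: [0.4, 1.5, 0.7]
grip_width: 0.0529
gripper_force: 0.0
```

```bash
cat > fit.py <<'E'
from h import *
from scipy.optimize import minimize
def mask(d,kind,p):
    im=d['img']; h=cv2.cvtColor(im,cv2.COLOR_BGR2HSV); u,v=w2px(d,[*p,.015]).astype(int)
    roi=np.zeros(h.shape[:2],np.uint8); cv2.circle(roi,(int(u),int(v)),36,1,-1)
    m=((h[...,1]<70)&(h[...,2]>110)) if kind=='s' else (h[...,2]<70)
    m=(m&(roi>0)).astype(np.uint8)
    n,l,s,c=cv2.connectedComponentsWithStats(m); k=1+np.argmax(s[1:,4]); m=(l==k).astype(np.uint8)
    cn,_=cv2.findContours(m,cv2.RETR_EXTERNAL,cv2.CHAIN_APPROX_NONE); cv2.drawContours(m,cn,-1,1,-1); return m
def fit(d,kind,p):
    m=mask(d,kind,p); S=8
    M=cv2.resize(m.astype(np.float32),None,fx=4,fy=4,interpolation=cv2.INTER_LINEAR)>.5
    def cost(q):
        a=q[2]+np.pi/6+np.arange(6)*np.pi/3; r=.041/np.sqrt(3)
        P=np.array([w2px(d,[q[0]+r*np.cos(t),q[1]+r*np.sin(t),z]) for t in a for z in ((.026,.004) if kind=='b' else (.026,))])
        H=cv2.convexHull(((P+.5)*4*16-8).astype(np.int32)); R_=np.zeros(M.shape,np.uint8); cv2.fillPoly(R_,[H],1,shift=4); R_=R_>0
        return 1-(R_&M).sum()/(R_|M).sum()
    best=min((minimize(cost,[*p,t],method='Nelder-Mead',options=dict(initial_simplex=[[*p,t],[p[0]+.003,p[1],t],[p[0],p[1]+.003,t],[*p,t+.15]])) for t in np.radians([-25,-15,-5,5])),key=lambda r:r.fun)
    return best.x,best.fun
def both(f,ps,pb):
    d=load(f); s,cs=fit(d,'s',ps); b,cb=fit(d,'b',pb); e=(s[2]-b[2]+np.pi/6)%(np.pi/3)-np.pi/6
    print(f,s.round(4),round(cs,3),b.round(4),round(cb,3),'dist',np.hypot(*(s-b)[:2]).round(4),'dang',e.round(4))
E
python3 - <<'E'
from fit import *
both('w19',[.5304,.3539],[.4902,.3617])
grab('wrist','w20'); both('w20',[.5284,.3535],[.489,.3617])
E
```

```text
w19 [ 0.5302  0.353  -0.2694] 0.023 [0.4933 0.3548 0.1687] 0.67 dist 0.037 dang -0.4381
w20 [ 0.5295  0.3537 -0.258 ] 0.021 [ 0.4956  0.3559 -0.3115] 0.673 dist 0.0339 dang 0.0534
```

```bash
python3 - <<'E'
from h import *
d=load('w20'); h=cv2.cvtColor(d['img'],cv2.COLOR_BGR2HSV)
u,v=w2px(d,[.489,.3617,.026]).astype(int); print(u,v)
for dx in range(-28,30,4): print(dx,d['img'][v,u+dx],h[v,u+dx,1:],'|',d['img'][v+dx,u] if 0<=v+dx<400 else '')
E
```

```text
326 55
-28 [ 39 104 132] [180 132] | [ 55 158 201]
-24 [ 34 103 129] [188 129] | [38 40 42]
-20 [40 55 64] [96 64] | [162 168 169]
-16 [178 184 186] [ 11 186] | [139 144 146]
-12 [68 71 70] [11 71] | [29 28 32]
-8 [26 27 28] [18 28] | [25 28 29]
-4 [36 33 34] [21 36] | [34 35 37]
0 [29 29 29] [ 0 29] | [29 29 29]
4 [27 29 31] [33 31] | [30 29 31]
8 [36 32 36] [28 36] | [25 29 26]
12 [27 21 22] [57 27] | [24 25 25]
16 [128 132 136] [ 15 136] | [139 144 145]
20 [147 152 155] [ 13 155] | [145 150 151]
24 [ 51 142 178] [182 178] | [39 37 43]
28 [ 62 185 226] [185 226] | [ 75  96 108]
```

```bash
python3 - <<'E'
s=open('fit.py').read()
s=s.replace("else (h[...,2]<70)\n","else ((im[...,2].astype(int)-im[...,0]<45)&(cv2.dilate(mask(d,'s',PS),np.ones((3,3)))==0))\n").replace("def both(f,ps,pb):\n","def both(f,ps,pb):\n    global PS; PS=ps\n")
open('fit.py','w').write(s)
E
python3 - <<'E'
from fit import *
both('w19',[.5304,.3539],[.4902,.3617])
both('w20',[.5290,.3535],[.489,.3617])
both('w8',[.5248,.357],[.49,.36])
E
```

```text
w19 [ 0.5302  0.353  -0.2694] 0.023 [ 0.4902  0.3612 -0.2031] 0.098 dist 0.0409 dang -0.0663
w20 [ 0.5295  0.3539 -0.2524] 0.021 [ 0.4899  0.3622 -0.1666] 0.106 dist 0.0405 dang -0.0858Traceback (most recent call last):
  File "<stdin>", line 4, in <module>
  File "fit.py", line 22, in both
    d=load(f); s,cs=fit(d,'s',ps); b,cb=fit(d,'b',pb); e=(s[2]-b[2]+np.pi/6)%(np.pi/3)-np.pi/6
                                        ~~~^^^^^^^^^^
  File "fit.py", line 11, in fit
    m=mask(d,kind,p); S=8
  File "fit.py", line 8, in mask
    n,l,s,c=cv2.connectedComponentsWithStats(m); k=1+np.argmax(s[1:,4]); m=(l==k).astype(np.uint8)
                                                     ~~~~~~~~~^^^^^^^^^
    return _wrapfunc(a, 'argmax', axis=axis, out=out, **kwds)
    return bound(*args, **kwds)
ValueError: attempt to get argmax of an empty sequence
```

```bash
python3 - <<'E'
from fit import *
import fit
print(fit.fit(load('w8'),'s',[.5248,.357])); print(fit.fit(load('w4'),'s',[.5248,.357]) if 0 else '')
print(fit.fit(load('w20'),'s',[.529,.3535]),yawnow())
E
```

```text
(array([ 0.52407579,  0.35688285, -0.17636047]), np.float64(0.022273097667921293))

(array([ 0.52950095,  0.35386579, -0.25241179]), np.float64(0.0208007395818518)) 0.8741768006051869
```

```bash
python3 - <<'E'
from h import *
go([.5308,.3528,.04],.874)
E
```

```text
dp [0.0703, 0.0312, 0.1481] rot [-0.0008, -0.0005, 0.0002] rows 2.7 j7 -0.03
```

```bash
python3 -m handwheel '[{"dp":[0.0703,0.0312,0],"delta_rot":[0,0,0]},{"dp":[0.0703,0.0312,0.05],"delta_rot":[0,0,0]},{"dp":[0.0703,0.0312,0.1],"delta_rot":[0,0,0]},{"dp":[0.0703,0.0312,0.148],"delta_rot":[0,0,0]},{"dp":[0.0703,0.0312,0.18],"delta_rot":[0,0,0]},{"dp":[0.0703,0.0312,0.2],"delta_rot":[0,0,0]},{"dp":[0.0703,0.0312,0.2],"delta_rot":[0,0,0]}]' 0.72 && python3 -m handwheel '[{"dp":[0,0,0],"delta_rot":[0,0,0]},{"dp":[0,0,0],"delta_rot":[0,0,0]},{"dp":[0,0,0],"delta_rot":[0,0,0]},{"dp":[0,0,0],"delta_rot":[0,0,0]}]' 0 60 && python3 -m handwheel '[{"dp":[-0.002,0.001,-0.0005],"delta_rot":[0,0,0]},{"dp":[-0.0035,0.002,-0.0005],"delta_rot":[0,0,0]},{"dp":[-0.0035,0.002,-0.0005],"delta_rot":[0,0,0]}]' && python3 -m handwheel '[{"dp":[0,0,0],"delta_rot":[0,0,0]},{"dp":[0,0,0],"delta_rot":[0,0,0]},{"dp":[0,0,0],"delta_rot":[0,0,0]},{"dp":[0,0,0],"delta_rot":[0,0,0]}]' 0.62 && python3 -m handwheel '[{"dp":[0,0,-0.03],"delta_rot":[0,0,0]},{"dp":[0,0,-0.08],"delta_rot":[0,0,0]},{"dp":[-0.04,0,-0.14],"delta_rot":[0,0,0]},{"dp":[-0.07,-0.03,-0.2],"delta_rot":[0,0,0]},{"dp":[-0.07,-0.03,-0.2],"delta_rot":[0,0,0]},{"dp":[-0.07,-0.03,-0.2],"delta_rot":[0,0,0]}]'; python3 - <<'E'
from fit import *
grab('wrist','w21'); both('w21',[.532,.353],[.489,.3617])
E
```

```text
clock: 49.52
tcp_pos: [0.5295, 0.3526, -0.0133]
orientation: [-1.069, -2.951, 0.005]
contact_force: [-0.2, 0.1, 0.5]
grip_width: 0.0613
gripper_force: 0.0
clock: 50.02
tcp_pos: [0.5322, 0.3538, -0.0094]
orientation: [1.072, 2.952, 0.004]
contact_force: [-0.8, -0.2, 6.3]
grip_width: 0.0392
gripper_force: 60.6
clock: 50.4
tcp_pos: [0.5339, 0.3534, -0.0094]
orientation: [-1.07, -2.952, -0.001]
contact_force: [-7.9, -0.3, 9.7]
grip_width: 0.0388
gripper_force: 60.9
clock: 50.9
tcp_pos: [0.5358, 0.3517, -0.0108]
orientation: [1.073, 2.953, -0.0]
contact_force: [1.0, 0.8, 0.7]
grip_width: 0.0529
gripper_force: 0.0
clock: 51.65
tcp_pos: [0.5706, 0.2835, 0.19]
orientation: [1.074, 2.951, 0.001]
contact_force: [-0.0, 0.1, -1.0]
grip_width: 0.0533
gripper_force: 0.0
w21 [ 0.5326  0.3537 -0.2418] 0.021 [ 0.49    0.3618 -0.2182] 0.088 dist 0.0433 dang -0.0236
```

```bash
python3 - <<'E'
from h import *
go([.5341,.3524,-.0115],.806)
E
```

```text
dp [0.0708, 0.0299, 0.2001] rot [-0.0008, -0.0004, 0.0681] rows 3.4 j7 -0.03
```

```bash
python3 -m handwheel '[{"dp":[0.0708,0.03,0],"delta_rot":[0,0,0.068]},{"dp":[0.0708,0.03,0.05],"delta_rot":[0,0,0.068]},{"dp":[0.0708,0.03,0.1],"delta_rot":[0,0,0.068]},{"dp":[0.0708,0.03,0.148],"delta_rot":[0,0,0.068]},{"dp":[0.0708,0.03,0.18],"delta_rot":[0,0,0.068]},{"dp":[0.0708,0.03,0.2],"delta_rot":[0,0,0.068]},{"dp":[0.0708,0.03,0.2],"delta_rot":[0,0,0.068]},{"dp":[0.0708,0.03,0.2],"delta_rot":[0,0,0.068]}]' 0.72 && python3 -m handwheel '[{"dp":[0,0,0],"delta_rot":[0,0,0]},{"dp":[0,0,0],"delta_rot":[0,0,0]},{"dp":[0,0,0],"delta_rot":[0,0,0]},{"dp":[0,0,0],"delta_rot":[0,0,0]}]' 0 60 && python3 -m handwheel '[{"dp":[0,0,-0.003],"delta_rot":[0,0,0]},{"dp":[0,0,-0.004],"delta_rot":[0,0,-0.03]},{"dp":[0,0,-0.004],"delta_rot":[0,0,-0.055]},{"dp":[0.0015,-0.001,-0.004],"delta_rot":[0,0,-0.055]},{"dp":[0.0029,-0.002,-0.004],"delta_rot":[0,0,-0.055]},{"dp":[0.0029,-0.002,-0.004],"delta_rot":[0,0,-0.055]},{"dp":[0.0029,-0.002,-0.002],"delta_rot":[0,0,-0.055]},{"dp":[0.0029,-0.002,-0.0005],"delta_rot":[0,0,-0.055]},{"dp":[0.0029,-0.002,-0.0005],"delta_rot":[0,0,-0.055]}]' && python3 -m handwheel '[{"dp":[0,0,0],"delta_rot":[0,0,0]},{"dp":[0,0,0],"delta_rot":[0,0,0]},{"dp":[0,0,0],"delta_rot":[0,0,0]},{"dp":[0,0,0],"delta_rot":[0,0,0]}]' 0.62 && python3 -m handwheel '[{"dp":[0,0,-0.03],"delta_rot":[0,0,0]},{"dp":[0,0,-0.08],"delta_rot":[0,0,0]},{"dp":[-0.04,0,-0.14],"delta_rot":[0,0,0]},{"dp":[-0.07,-0.03,-0.2],"delta_rot":[0,0,0]},{"dp":[-0.07,-0.03,-0.2],"delta_rot":[0,0,0]},{"dp":[-0.07,-0.03,-0.2],"delta_rot":[0,0,0]}]'; python3 - <<'E'
from fit import *
grab('wrist','w22'); both('w22',[.530,.3535],[.489,.3617]); circ('w22',[.53,.354],.026,.0125,.15)
circ('w22',[.489,.3617],.026,.0125,.15)
E
```

```text
clock: 52.7
tcp_pos: [0.5352, 0.3536, -0.0097]
orientation: [1.171, 2.915, 0.002]
contact_force: [0.2, -0.1, 0.2]
grip_width: 0.0615
gripper_force: 0.0
clock: 53.2
tcp_pos: [0.5358, 0.3532, -0.0087]
orientation: [1.172, 2.913, 0.003]
contact_force: [-0.4, -0.5, 5.8]
grip_width: 0.0384
gripper_force: 59.8
clock: 54.32
tcp_pos: [0.5315, 0.3532, -0.0088]
orientation: [1.091, 2.945, -0.001]
contact_force: [-4.0, -2.6, 11.0]
grip_width: 0.0385
gripper_force: 61.8
clock: 54.82
tcp_pos: [0.5314, 0.3531, -0.0103]
orientation: [-1.092, -2.946, 0.0]
contact_force: [0.7, -0.2, -0.2]
grip_width: 0.0532
gripper_force: 0.0
clock: 55.58
tcp_pos: [0.5656, 0.2842, 0.1905]
orientation: [1.093, 2.944, 0.001]
contact_force: [-0.4, 0.8, -0.9]
grip_width: 0.0528
gripper_force: 0.0
w22 [ 0.5285  0.3543 -0.1789] 0.018 [ 0.4889  0.3615 -0.1407] 0.103 dist 0.0402 dang -0.0382
exp 346.2 97.7 r 13.2
[346.2  95.4  13.5] [0.5284 0.3553]
[323.4  59.4  12.6] [0.4903 0.3594]
exp 324.4 56.5 r 14.0
[324.6  54.6  14.4] [0.4879 0.3629]
[346.2  95.4  13.5] [0.5284 0.3553]
[323.4  59.4  16.3] [0.4903 0.3594]
[321.   47.4  12.2] [0.4812 0.3643]
[289.8  36.6  15. ] [0.456  0.3488]
```

```bash
python3 -c "
from h import *
grab('top','t22'); 
a=load('top0')['img'][165:215,275:328].astype(int);b=load('t22')['img'][165:215,275:328].astype(int);print('piston diff',abs(a-b).mean())
print(r.hand_in())"
```

```text
piston diff 27.307672955974844
the job is handed in; nothing more can be done
None
```

I sorted all five parts and handed the job in at about 56 s of the 144 s allowed; the hand-in gave no verdict back. By camera, the pulley, bush and bearing each lie within about 4 mm of their plate centres, and the two nuts sit in the tray about 41 mm apart with flats parallel to roughly 0.04 rad. The black nut's angle fit was rough, and the last view, before the final nut adjustment, showed the piston standing; my final before/after image check of it was inconclusive, probably because of arm shadow.

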